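# Pack the candle tin from the back of the stock tray

### The arm

A 7-joint arm with a two-finger parallel gripper is mounted at the origin on the work surface. World frame = base frame: x ahead of the robot, y to its left, z up, the work surface at z = 0. Lengths are in mm, angles in rad, forces in N, time in s.
With the tool pointing down it reaches from about 425 to 825 mm from the base axis. Payload 3.6 kg.
Tool frame: the origin (TCP) lies between the finger pads; the fingertips stand 14 mm ahead of it and the grasp point (between the pads) lies 5 mm behind it (env.finger_overhang is the distance from the TCP to the fingertips, in mm); z points along the fingers, y is the direction in which the jaws open and shut (so a half turn about z gives the same grasp; the last joint's range is limited). The gripper opens to 93 mm and grips with 3 to 60 N. Pads are 15 mm wide; open, the fingers measure 128 mm over their backs; the gripper's body (75 mm by 188 mm) begins 65 mm behind the grasp point.
Start: joints at [-1.25, 0.615, -0.013, 1.423, 0.008, 1.103, -0.04], TCP at [220.895, 611.284, 232.64] pointing down, gripper open.
Joint ranges: [-3.12, 3.12], [-0.3, 2.06], [-1.34, 1.32], [0.26, 2.42], [-1.36, 4.5], [0.01, 1.98], [-2.84, 2.84]. Speed limits (rad/s): [2.79, 2.79, 3.14, 3.14, 3.14, 3.14, 3.14].

### API

Orientations are given as a unit quaternion [w, x, y, z].
In Python, from bench import env gives the robot as it stands.
- The arm moves only by the tool move_arm, never from a script. Its argument "rows" is a list of rows, each an object with "dp": the shift along the tool's x, y, z as a fraction of full scale, a list of three; "dr": the turn, a rotation vector about the tool's x, y, z as a fraction of full scale, a list of three; "gripper": the opening, from -1 (shut) to 1 (fully open), so that 0 is half open. A call has 1 to 5 rows; each row is the pose to reach, as a shift and turn from the pose commanded when the call began, along the tool's axes at that moment; what a row does not reach only later rows make up. Full scale, the value 1, is 0.1 m for a shift and 60 degrees for a turn. A row lasts 1/8 s, in which the tool goes at most 62.5 mm and 10.7 degrees, less where a joint would pass 70% of its speed; a pose out of reach is approached as far as the arm can. A call with a number of a shift or a turn outside -1 to 1 is refused whole. A call with a gripper value outside its range is refused whole. The fingers move at their own pace and stop on an object; "force" is the grip in N (left out, the last holds). Time passes only in rows, so rows that repeat a pose let the fingers close. It gives the time, the measured TCP pose, the force and the opening at its end, in the units of the state.
- env.state(): the state, without advancing time (a new reading comes with each control period).
- env.grab_frame(name): name is "side" or "top" or "wrist"; returns a dict with "frame" (400x640x3 uint8, red, green, blue), "depth" (400x640 float32, mm along the optical axis (not along the pixel's ray), 0 where there is no reading), "fx", "fy", "cx", "cy" (pixels), "k1" (the pictures are not rectified: a ray, as slopes to the right and down, at radius r is drawn at 1 + k1 r^2 times it, then the intrinsics apply), "R" (3x3) and "t" (3): a world point X has camera coordinates R X + t; the wrist camera has in their place "T_tool_cam" (4x4, takes a point from camera to tool coordinates, whose origin is the TCP and whose axes are the flange's). Camera axes: x right, y down, z forward; pixel columns grow to the right and rows downward; lengths in mm; the calibration is good to about 2 mm. A picture is of the moment at which its call begins: read the wrist's pose just before it.
- env.hand_in(): hands the job in, once; it reports no verdict.
Trained networks look in a picture, given as the dict that the camera call returned (one of the last four; its "shot" number tells which), for a name from the list of things; names that differ only in an ending like _2 or _b are one class to them, and where a whole thing is asked for, a point or a joint stands for the part that bears it (a point fixed in the world has none). Each returns a list of dicts, best first, with "p" (0 to 1); they miss things now and then, are a little off and sometimes report something else, mostly with a low value. They report only what shows in the picture. A call takes as long as a camera call. They do not tell look-alikes from the thing itself.
- env.spot_in(picture, query): "box" ([left, top, right, bottom] in pixels, round what is visible of it).
- env.spot_point(picture, query): "uv" ([column, row] in pixels: a listed point, or the origin of a listed thing).
The state is a dict: "time_s": time; "q": joint angles; "joint_velocities": joint speeds; "joint_efforts": joint torques, N m; "tool_pos": TCP position; "eef_rot": TCP orientation; "wrist_force": force on the tool from outside, world axes, zero at the start; "ft_torque": the same for the moment, N m; "width": opening from 0.0 (shut) to 1.0 (fully open).
Only numpy, scipy, OpenCV 4.12 (cv2) and the standard library are available. Lean on these libraries where they do the work, as an engineer would, in place of code of your own. Each camera call takes 0.05 s, during which the arm holds its last target.

### The job

Pack the order: the black candle tin in the back row of the wooden stock tray goes into the white carton, but the three tall bottles crowd around it. First stand all three bottles on the grey side tray, then take the tin out and stand it in the well of the white carton, right down on the carton's bottom, and only then put each bottle back, upright, in the very cell of the stock tray it came from. Set things down rather than dropping them, never knock a bottle over, and leave the two flat tins in their cells.

Things in the scene. Friction and masses are not known exactly. Their poses are not given: they have to be found in the camera images.
- amber_bottle: Brown (amber) mist bottle with a black cap and a pale paper band, 42 mm in diameter, 138 mm tall, 0.16 kg: straight body up to 85 mm, shoulder to 98 mm, fixed straight cap 28 mm in diameter from 101 to 138 mm (a good grip). Origin at the centre of its underside, z up; round, so yaw means nothing. Starts in one of the stock tray's cells, around the candle tin
- green_bottle: Green mist bottle with a white cap and a pale paper band, 42 mm in diameter, 138 mm tall, 0.16 kg: straight body up to 85 mm, shoulder to 98 mm, fixed straight cap 28 mm in diameter from 101 to 138 mm (a good grip). Origin at the centre of its underside, z up; round, so yaw means nothing. Starts in one of the stock tray's cells, around the candle tin
- white_bottle: White mist bottle with a copper-coloured cap, 42 mm in diameter, 138 mm tall, 0.16 kg: straight body up to 85 mm, shoulder to 98 mm, fixed straight cap 28 mm in diameter from 101 to 138 mm (a good grip). Origin at the centre of its underside, z up; round, so yaw means nothing. Starts in one of the stock tray's cells, around the candle tin
- candle_tin: The ordered thing: black round candle tin with a black lid (closed, fixed), 54 mm in diameter, 50 mm high, 0.18 kg, in a back-row cell (y = 0 or +62 mm) of the stock tray. Origin at the centre of its underside, z up along its axis
- brass_tin: Yellow brass flat round tin, 52 mm in diameter, 22 mm high, in an end cell of the stock tray; not needed and to be left there. Origin at the centre of its underside, z up
- silver_tin: Silver flat round tin, 52 mm in diameter, 22 mm high, in an end cell of the stock tray; not needed and to be left there. Origin at the centre of its underside, z up
- stock_tray: Low wooden tray, 128 (x) by 190 mm (y), fixed, six square cells 58 mm clear, 4 mm dividers. Cell centres at x = -31 and +31, y = -62, 0 and +62 mm from its origin (centre of underside; z up); +x is away from the robot, the back row. Floor 5 mm, rim and dividers 20 mm above the table. Flat tins in the y = -62 column, candle tin and bottles in the other four cells
- side_tray: Shallow grey tray, 210 mm (x) by 92 mm (y), walls 3 mm thick and 14 mm high, floor 3 mm thick: the side area, where three bottles can stand in a row along its x. Fixed. Origin at the centre of its underside, x along its length, z up
- white_carton: White open carton, 134 mm square, 62 mm high, 4 mm board, flaps folded down outside (12 mm farther out). The insert inside has its top 22 mm above the table and a 72 mm square well in its middle, down to the carton's bottom 4 mm above the table. Fixed. Origin at the centre of its underside, x and y along the sides, z up
- kraft_carton: Brown open carton, 134 mm square, 62 mm high, 4 mm board, flaps folded down outside (12 mm farther out). The insert inside has its top 22 mm above the table and a 72 mm square well in its middle, down to the carton's bottom 4 mm above the table. Fixed. Origin at the centre of its underside, x and y along the sides, z up. It is for another order and stays empty
There are look-alikes about, which are no part of the job. What is shaped like the white_bottle but blue or yellow is not meant. Leave any blue look-alike of the white_carton alone.

How it is judged (in metres and radians):
On the way, in this order (a step that is already met when the one before it is completed fails the run):
1. all three bottles stand upright, let go, on the side tray while the candle tin is still in its cell (x of amber_bottle in the frame of side_tray between -0.087 and 0.087 m and y of amber_bottle in the frame of side_tray between -0.028 and 0.028 m and z of each of amber_bottle, green_bottle, white_bottle in the frame of side_tray below 0.009 m and angle between each of amber_bottle, green_bottle, white_bottle's own z axis and vertical below 0.1 rad and linear speed of each of amber_bottle, green_bottle, white_bottle below 0.03 m/s and contact force between the fingers and amber_bottle below 0.5 N and x of green_bottle in the frame of side_tray between -0.087 and 0.087 m and y of green_bottle in the frame of side_tray between -0.028 and 0.028 m and contact force between the fingers and green_bottle below 0.5 N and x of white_bottle in the frame of side_tray between -0.087 and 0.087 m and y of white_bottle in the frame of side_tray between -0.028 and 0.028 m and contact force between the fingers and white_bottle below 0.5 N and distance of candle_tin from where it was at the start of the episode below 0.02 m), for 0.2 s.
2. the candle tin stands, let go, in the well of the white carton while all three bottles are still on the side tray (horizontal distance between candle_tin and white_carton below 0.014 m and z of candle_tin in the frame of white_carton below 0.009 m and angle between each of candle_tin, amber_bottle, green_bottle, white_bottle's own z axis and vertical below 0.1 rad and linear speed of each of candle_tin, amber_bottle, green_bottle, white_bottle below 0.03 m/s and contact force between the fingers and candle_tin below 0.5 N and x of amber_bottle in the frame of side_tray between -0.087 and 0.087 m and y of amber_bottle in the frame of side_tray between -0.028 and 0.028 m and z of each of amber_bottle, green_bottle, white_bottle in the frame of side_tray below 0.009 m and contact force between the fingers and amber_bottle below 0.5 N and x of green_bottle in the frame of side_tray between -0.087 and 0.087 m and y of green_bottle in the frame of side_tray between -0.028 and 0.028 m and contact force between the fingers and green_bottle below 0.5 N and x of white_bottle in the frame of side_tray between -0.087 and 0.087 m and y of white_bottle in the frame of side_tray between -0.028 and 0.028 m and contact force between the fingers and white_bottle below 0.5 N), for 0.2 s.
At the end, for the whole second after the job is handed in: Candle tin upright on the bottom of the white carton within 14 mm of the well's centre; each bottle upright (0.1 rad) in its own stock-tray cell within 15 mm of where it started; both flat tins within 12 mm of their start; all at rest and let go (horizontal distance between candle_tin and white_carton below 0.014 m and z of candle_tin in the frame of white_carton below 0.009 m and angle between each of candle_tin, amber_bottle, green_bottle, white_bottle's own z axis and vertical below 0.1 rad and linear speed of each of candle_tin, amber_bottle, green_bottle, white_bottle below 0.03 m/s and contact force between the fingers and candle_tin below 0.5 N and distance of each of amber_bottle, green_bottle, white_bottle from where it was at the start of the episode below 0.015 m and angular speed of each of amber_bottle, green_bottle, white_bottle below 0.3 rad/s and distance of each of brass_tin, silver_tin from where it was at the start of the episode below 0.012 m and angle between each of brass_tin, silver_tin's own z axis and vertical below 0.12 rad); the robot touches nothing.
It fails at once if a bottle is knocked over (tilted by more than 0.7 rad) (angle between any of amber_bottle, green_bottle, white_bottle's own z axis and vertical above 0.7 rad).
It fails at once if a bottle or the candle tin is dropped (moves freely at over 0.7 m/s, a fall of about 25 mm) ((linear speed of amber_bottle above 0.7 m/s and contact force between the fingers and amber_bottle below 0.05 N) or (linear speed of green_bottle above 0.7 m/s and contact force between the fingers and green_bottle below 0.05 N) or (linear speed of white_bottle above 0.7 m/s and contact force between the fingers and white_bottle below 0.05 N) or (linear speed of candle_tin above 0.7 m/s and contact force between the fingers and candle_tin below 0.05 N)).
It also fails if it takes over 138 s, if anything falls off the work surface, if the arm or the gripper's body presses on something with over 40 N, if the wrist force passes 120 N, or if a joint passes its speed limit or range.

## Working session

There is one attempt and no reset: what is moved stays moved. The work goes in short steps, Python scripts to look and compute and a tool call to move; the robot and the scene stay as the last step left them, time stands still between calls to the robot, and variables do not carry over. Pictures are saved under pics/ and viewed, and the job is handed in when it is done.

Besides the shell and the picture viewer there is one more tool, called after ">>>" as name([rows], argument=value, ...), one row to a line, values as JSON. move_arm: Moves the arm, as the interface text tells. Shift numbers are shares of 0.1 m and turn numbers shares of 60 degrees, none past 1 either way. Its arguments: {"type":"object","properties":{"rows":{"type":"array","items":{"type":"object","properties":{"dp":{"type":"array","items":{"type":"number"}},"dr":{"type":"array","items":{"type":"number"}},"gripper":{"type":"number"}}}},"force":{"type":"number"}},"required":["rows"]}

```bash
ls; mkdir -p pics; python3 - <<'E'
from bench import env
import cv2
print(env.state(), env.finger_overhang)
for n in ("top","side","wrist"):
    f=env.grab_frame(n)
    cv2.imwrite(f"pics/{n}0.png",f["frame"][:,:,::-1])
    print(n,{k:(v if k not in("frame","depth") else v.shape) for k,v in f.items()})
E
```

```text
pics
{'time_s': 0.0, 'q': array([-1.25050377,  0.61590856, -0.01262176,  1.4248744 ,  0.00811021,
        1.10336887, -0.04042103]), 'joint_velocities': array([-0.0012514 , -0.00117878,  0.00087844, -0.00017336, -0.00127355,
       -0.00077515,  0.00023226]), 'joint_efforts': array([ 2.76360297e-04, -4.58945739e+01,  2.09140610e-01, -1.65740901e+01,
       -6.09911629e-02,  2.06502329e-02,  2.41602411e-04]), 'tool_pos': array([220.66306396, 610.61193943, 231.49613285]), 'eef_rot': array([-1.96189339e-04,  1.72501794e-01,  9.85008405e-01, -1.23898673e-03]), 'wrist_force': array([-0.04121925, -0.2043031 ,  0.04719145]), 'ft_torque': array([ 0.0176654 ,  0.02910418, -0.02803805]), 'width': 0.9977069459925612} 14.0
top {'frame': (400, 640, 3), 'depth': (400, 640), 'fx': 504.52970796924086, 'fy': 504.52970796924086, 'cx': 318.20758147264473, 'cy': 201.21502439215575, 'k1': 0.008830246682666604, 'R': array([[-0.02872508, -0.99944158, -0.01707028],
       [-0.998043  ,  0.02962544, -0.05506815],
       [ 0.05554312,  0.01545504, -0.99833667]]), 't': array([  19.93617194,  450.76887586, 1177
[... 266 characters left out ...]
1291489,  0.40029259, -0.86130721],
       [ 0.51335446, -0.69169154, -0.50796655]]), 't': array([375.46859419, 189.26749275, 590.13530446]), 'shot': 2}
wrist {'frame': (400, 640, 3), 'depth': (400, 640), 'fx': 300.0971420690554, 'fy': 300.0971420690554, 'cx': 325.9658075756006, 'cy': 198.88412275860836, 'k1': -0.03312920816738832, 'T_tool_cam': array([[ 4.63891477e-04, -9.55966817e-01, -2.93474410e-01,
         8.00911732e+01],
       [ 9.99999512e-01,  1.87449541e-04,  9.70086998e-04,
         4.76737283e-01],
       [-8.72359336e-04, -2.93474716e-01,  9.55966438e-01,
        -1.51158660e+02],
       [ 0.00000000e+00,  0.00000000e+00,  0.00000000e+00,
         1.00000000e+00]]), 'shot': 3}
```

View pics/top0.png

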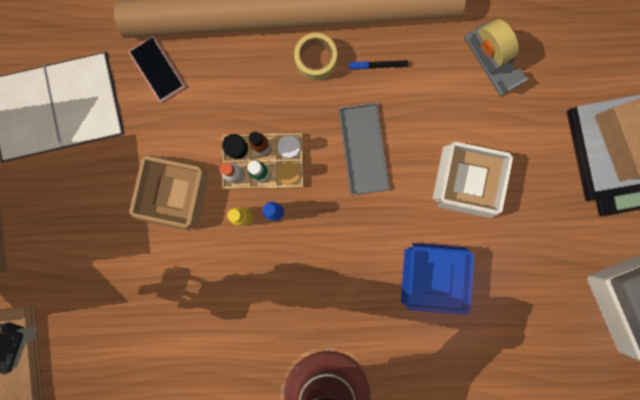

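View pics/side0.png

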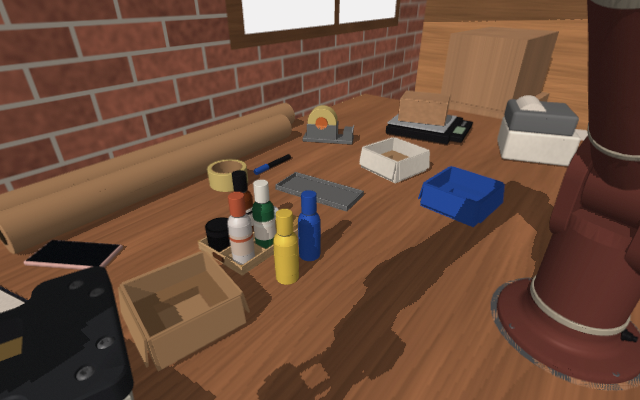

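View pics/wrist0.png

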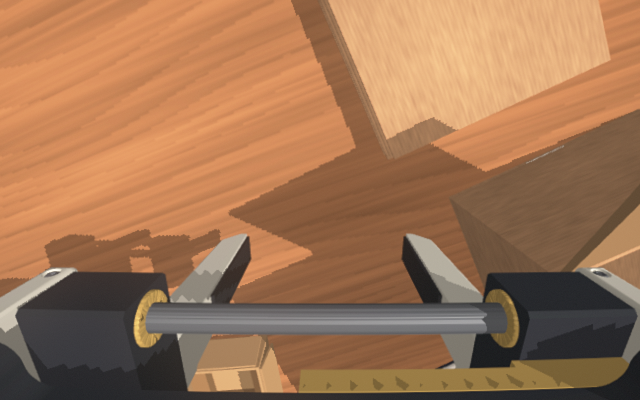

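The top view shows these objects by pixel:
- Black tin (235,146), amber bottle (258,144) and silver tin (288,147) in the back row.
- White bottle with copper cap (228,172), green bottle (258,170) and brass tin (288,172) in the front row.
- Look-alikes: yellow (238,216) and blue (273,211) bottles, and the blue carton (438,279).
- Side tray (365,149), white carton (474,180) and kraft carton (167,191).

Next I'll measure.

```bash
cat > h.py <<'E'
from bench import env
import numpy as np, cv2
from scipy.spatial.transform import Rotation as Ro
def q2R(q): return Ro.from_quat([q[1],q[2],q[3],q[0]]).as_matrix()
def grab(n):
    s=env.state(); f=env.grab_frame(n)
    if n=="wrist":
        T=np.eye(4);T[:3,:3]=q2R(s["eef_rot"]);T[:3,3]=s["tool_pos"]
        W=T@f["T_tool_cam"]
        f["R"]=W[:3,:3].T; f["t"]=-f["R"]@W[:3,3]
    f["C"]=-f["R"].T@f["t"]
    return f
def rays(f,uv):
    uv=np.atleast_2d(np.asarray(uv,float))
    d=np.stack([(uv[:,0]-f["cx"])/f["fx"],(uv[:,1]-f["cy"])/f["fy"]],1)
    x=d.copy()
    for _ in range(8): x=d/(1+f["k1"]*(x**2).sum(1,keepdims=True))
    return np.hstack([x,np.ones((len(x),1))])
def atz(f,uv,z):
    r=rays(f,uv)@f["R"]   # world dir
    s=(z-f["C"][2])/r[:,2]
    return f["C"]+r*s[:,None]
def proj(f,X):
    c=np.atleast_2d(X)@f["R"].T+f["t"]; x=c[:,:2]/c[:,2:]
    x=x*(1+f["k1"]*(x**2).sum(1,keepdims=True))
    return x*[f["fx"],f["fy"]]+[f["cx"],f["cy"]]
def cloud(f):
    h,w=f["depth"].shape
    u,v=np.meshgrid(np.arange(w),np.arange(h))
    r=rays(f,np.stack([u.ravel(),v.ravel()],1))
    P=((r*f["depth"].reshape(-1,1))-f["t"])@f["R"]
    return P.reshape(h,w,3)
def crop(f,box,name,s=6):
    l,t,r,b=box
    cv2.imwrite("pics/"+name,cv2.resize(f["frame"][t:b,l:r,::-1],None,fx=s,fy=s,interpolation=cv2.INTER_CUBIC))
E
python3 - <<'E'
from h import *
f=grab("top"); crop(f,(210,120,320,210),"tray0.png",7)
crop(f,(335,95,520,220),"side_carton0.png",4)
P=cloud(f)
print("table z",np.median(P[230:260,300:380,2]))
for n,(u,v) in dict(tin=(235,146),amber=(258,144),silver=(288,147),white=(228,172),green=(258,170),brass=(288,173)).items(): print(n,P[v,u].round(1))
for n in ["amber_bottle","green_bottle","white_bottle","candle_tin","stock_tray","side_tray","white_carton","silver_tin","brass_tin"]:
    print(n,[(np.round(o["uv"],1),round(o["p"],2)) for o in env.spot_point(f,n)][:4],[(np.round(o["box"]),round(o["p"],2)) for o in env.spot_in(f,n)][:3])
E
```

```text
table z -0.6372462838814246
tin [580.8 192.8  58.1]
amber [570.6 130.  133.8]
silver [580.   73.8  25.9]
white [511.5 193.8 141.7]
green [513.9 130.2 141.4]
brass [518.6  75.4  26.3]
amber_bottle [(array([262.8, 147.8]), 0.93)] [(array([251., 132., 274., 157.]), 0.75)]
green_bottle [(array([261.9, 170.1]), 0.91)] [(array([249., 159., 268., 180.]), 0.58)]
white_bottle [(array([277.6, 210.6]), 0.59), (array([243.8, 217.9]), 0.58)] [(array([220., 160., 246., 185.]), 0.95), (array([262., 200., 284., 223.]), 0.63), (array([225., 208., 258., 227.]), 0.6)]
candle_tin [(array([232.1, 150.5]), 0.88), (array([260.8, 172.9]), 0.57), (array([262.4, 156.4]), 0.5)] [(array([220., 135., 248., 160.]), 0.69)]
stock_tray [(array([264.5, 158.7]), 0.82)] [(array([222., 132., 308., 188.]), 0.76)]
side_tray [(array([364.7, 151.1]), 0.78)] [(array([339., 104., 389., 197.]), 0.6)]
white_carton [(array([471.2, 181.2]), 0.67), (array([434.2, 277.5]), 0.66)] [(array([401., 244., 476., 314.]), 0.65), (array([434., 142., 509., 216.]), 0.64)]
silver_tin [(array([286.8, 151. ]), 0.68)] [(array([276., 139., 302., 160.]), 0.69)]
brass_tin [(array([287.7, 170.6]), 0.65), (array([261.4, 158.8]), 0.41)] [(array([275., 161., 303., 186.]), 0.7)]
```

View pics/tray0.png

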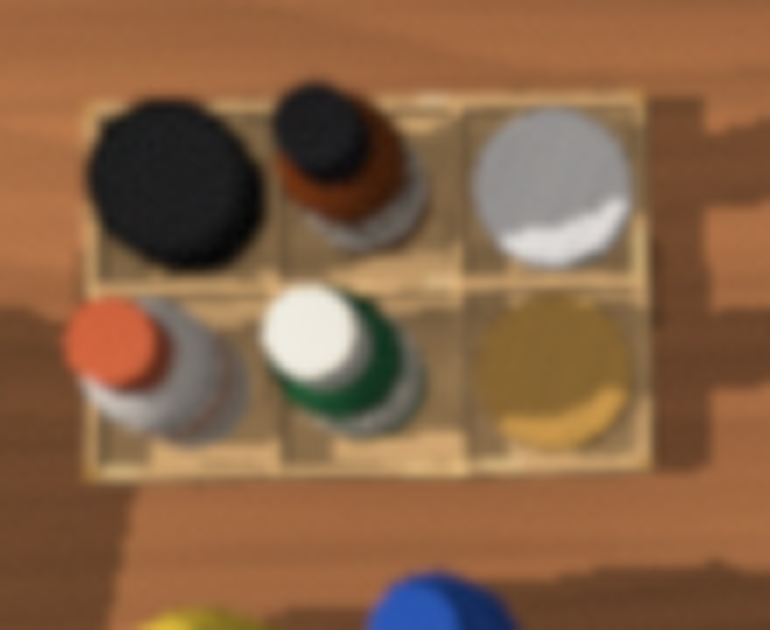

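View pics/side_carton0.png

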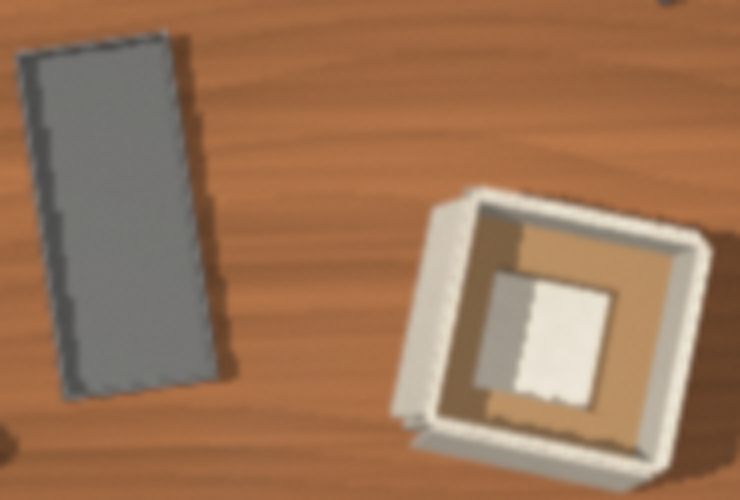

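The tray crop confirms the layout: black tin back-left with amber to its right, and copper-capped white and white-capped green in front. The wanted bottles are the ones inside the tray. Next I'll work out positions from the top and side views.

```bash
python3 - <<'E'
from h import *
f=grab("top"); g=grab("side")
cv2.imwrite("pics/side_crop.png",cv2.resize(g["frame"][140:300,180:340,::-1],None,fx=3.7,fy=3.7,interpolation=cv2.INTER_CUBIC))
def seg(f,box,fn):
    l,t,r,b=box; I=f["frame"][t:b,l:r].astype(int); m=fn(I[...,0],I[...,1],I[...,2]).astype(np.uint8)
    n,L,S,C=cv2.connectedComponentsWithStats(m); k=1+np.argmax(S[1:,4])
    c=max(cv2.findContours((L==k).astype(np.uint8),cv2.RETR_EXTERNAL,cv2.CHAIN_APPROX_NONE)[0],key=len).reshape(-1,2)+[l,t]
    return S[k,4],C[k]+[l,t],c
def show(n,f,box,fn,z):
    a,c,ct=seg(f,box,fn); print(n,a,c.round(1),atz(f,c,z)[0].round(1)); return ct
show("white cap",f,(215,158,236,180),lambda r,g,b:(r>150)&(g<120),143)
show("green cap",f,(245,155,270,180),lambda r,g,b:(r>185)&(g>180)&(b>165),143)
show("amber cap",f,(246,128,270,150),lambda r,g,b:(r<45)&(g<45)&(b<45),143)
show("tin",f,(218,130,249,162),lambda r,g,b:(r<48)&(g<48)&(b<48),55)
show("silver",f,(274,132,304,160),lambda r,g,b:(abs(r-b)<15)&(r>110),27)
show("brass",f,(274,160,304,188),lambda r,g,b:(r-b>60)&(r<215)&(r>90)&(r-g>15)&(r-g<60),27)
ct=show("sidetray",f,(330,95,395,205),lambda r,g,b:(abs(r-b)<30)&(r<150),5)
X=atz(f,ct,10)[:,:2].astype(np.float32); print(cv2.minAreaRect(X))
ct=show("well",f,(450,155,495,205),lambda r,g,b:(abs(r-b)<35)&(r>90),4)
X=atz(f,ct,4)[:,:2].astype(np.float32); print("well",cv2.minAreaRect(X))
ct=show("cart",f,(432,135,520,220),lambda r,g,b:(abs(r-b)<40)&(r>130),62)
X=atz(f,ct,62)[:,:2].astype(np.float32); print("cart",cv2.minAreaRect(X))
P=cloud(f); I=f["frame"].astype(int)
# carton rim from depth
Z=P[...,2]
sub=np.zeros_like(Z,bool); sub[135:222,430:522]=1
m=sub&(Z>54)&(Z<72); X=P[m][:,:2].astype(np.float32); print("rim n",m.sum(),"z",np.median(Z[m]),cv2.minAreaRect(X))
sub[:]=0; sub[125:195,215:310]=1
m=sub&(Z>14)&(Z<24.5)&(I[...,0]>150)&(I[...,0]-I[...,2]>50); X=P[m][:,:2].astype(np.float32); print("stock rim",m.sum(),np.median(Z[m]),cv2.minAreaRect(X))
sub[:]=0; sub[95:205,330:395]=1
m=sub&(abs(I[...,0]-I[...,2])<30)&(I[...,0]<150); X=P[m]; print("sidetray cloud",np.percentile(X[:,2],[5,50,95]),cv2.minAreaRect(X[:,:2].astype(np.float32)))
E
```

```text
white cap 176 [223.3 166.4] [523.6 203.3 143. ]
green cap 126 [253.6 166.9] [520.6 139.2 143. ]
amber cap 132 [256.1 139. ] [579.7 132.5 143. ]
tin 438 [234.9 146.3] [580.7 193.5  55. ]
silver 368 [288.7 146.5] [581.   72.2  27. ]
brass 744 [288.8 174.1] [515.9  73.6  27. ]
sidetray 3379 [363.7 148.6] [ 573.8 -105.1    5. ]
((573.599853515625, -104.75172424316406), (208.95176696777344, 92.18302917480469), 6.268206596374512)
well 812 [469.6 179.2] [ 493.1 -353.2    4. ]
well ((492.9080810546875, -353.3643798828125), (66.33487701416016, 69.7584228515625), 76.33966064453125)
cart 1900 [471.8 180.5] [ 484.8 -341.4   62. ]
cart ((488.18194580078125, -343.07965087890625), (157.55421447753906, 152.34536743164062), 76.11305236816406)
rim n 941 z 59.983447857548505 ((490.9410400390625, -351.5), (144.5402374267578, 143.5960235595703), 76.24071502685547)
stock rim 445 19.360358902340604 ((550.264404296875, 138.2489013671875), (192.01307678222656, 127.87213897705078), 89.63726806640625)
sidetray cloud [-1.38512524  2.59594825 12.36670493] ((529.49755859375, -98.2645263671875), (134.10269165039062, 309.0608825683594), 82.50736236572266)
```

View pics/side_crop.png

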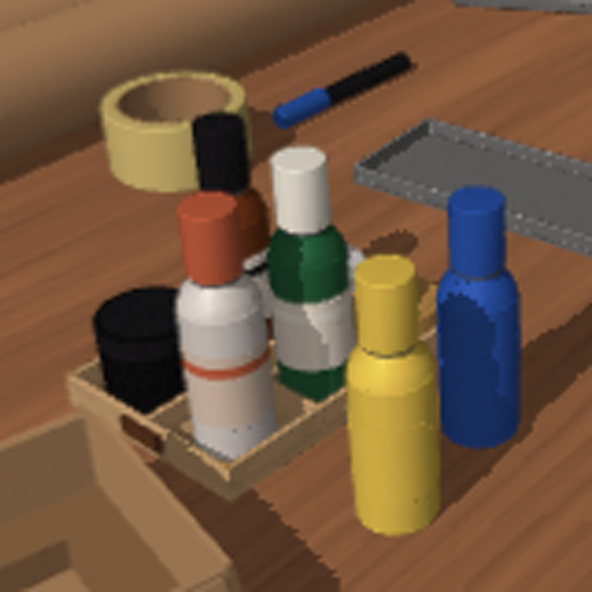

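Amber, green, white and the tin can all be gripped with the jaws at 45° world, which keeps the fingers clear of neighbouring caps. I'll move to a wrist viewpoint over the stock tray.

>>> move_arm([
  {"dp": [-0.5, -0.35, -0.2], "dr": [0, 0, 0.17], "gripper": 1},
  {"dp": [-1, -0.7, -0.3], "dr": [0, 0, 0.34], "gripper": 1},
  {"dp": [-1, -0.7, -0.3], "dr": [0, 0, 0.42], "gripper": 1},
  {"dp": [-1, -0.7, -0.3], "dr": [0, 0, 0.42], "gripper": 1},
])

```text
time_s: 1.7
tool_pos: [291.4, 511.3, 263.1]
eef_rot: [-0.0, 0.383, 0.924, 0.0]
wrist_force: [-1.1, 0.6, -0.3]
width: 0.998
```

```bash
cat > d.py <<'E'
# usage: d.py x y z : shift in tool units to bring TCP to x y z pointing down
import sys
from h import *
s=env.state(); R=q2R(s["eef_rot"])
print(round(s["time_s"],2),s["tool_pos"].round(1),"yang",np.degrees(np.arctan2(R[1,1],R[0,1])).round(1),"zt",R[:,2].round(3),"F",s["wrist_force"].round(1),"w",round(s["width"]*93,1),"q",s["q"].round(2))
if len(sys.argv)>3:
    d=(np.array([float(a) for a in sys.argv[1:4]])-s["tool_pos"])
    print("dp",(R.T@d/100).round(3))
E
python3 d.py 550 138 250
```

```text
1.7 [291.4 511.3 263.1] yang 44.9 zt [ 0.     0.001 -1.   ] F [-1.1  0.6 -0.3] w 92.8 q [-1.16  0.49  0.11  1.57 -0.06  1.08 -0.25]
dp [-4.469 -0.806  0.128]
```

>>> move_arm([
  {"dp": [-0.5, 0, 0], "dr": [0, 0, 0], "gripper": 1},
  {"dp": [-1, -0.2, 0], "dr": [0, 0, 0], "gripper": 1},
])

```text
time_s: 1.95
tool_pos: [347.8, 427.5, 262.0]
eef_rot: [0.0, 0.381, 0.925, 0.0]
wrist_force: [0.4, 0.2, 0.1]
width: 0.999
```

>>> move_arm([
  {"dp": [-0.5, -0.1, 0], "dr": [0, 0, 0], "gripper": 1},
  {"dp": [-1, -0.2, 0], "dr": [0, 0, 0], "gripper": 1},
])

```text
time_s: 2.2
tool_pos: [404.0, 341.7, 262.5]
eef_rot: [-0.0, 0.381, 0.925, 0.0]
wrist_force: [0.7, 1.2, -0.9]
width: 0.997
```

>>> move_arm([
  {"dp": [-0.5, -0.1, 0], "dr": [0, 0, 0], "gripper": 1},
  {"dp": [-1, -0.2, 0], "dr": [0, 0, 0], "gripper": 1},
])

```text
time_s: 2.45
tool_pos: [460.9, 256.9, 262.4]
eef_rot: [-0.0, 0.381, 0.925, 0.0]
wrist_force: [2.0, -0.2, 0.3]
width: 1.001
```

>>> move_arm([
  {"dp": [-0.5, -0.1, 0], "dr": [0, 0, 0], "gripper": 1},
  {"dp": [-1, -0.2, 0.1], "dr": [0, 0, 0], "gripper": 1},
  {"dp": [-1, -0.2, 0.1], "dr": [0, 0, 0], "gripper": 1},
])

```text
time_s: 2.82
tool_pos: [518.7, 167.7, 251.7]
eef_rot: [0.0, 0.386, 0.923, -0.002]
wrist_force: [0.1, 0.2, -0.2]
width: 0.999
```

```bash
python3 d.py 550 138 250; python3 - <<'E'
from h import *
f=grab("wrist"); cv2.imwrite("pics/w1.png",f["frame"][:,:,::-1])
np.save("w1.npy",f,allow_pickle=True)
E
```

```text
2.83 [518.7 167.7 251.7] yang 44.6 zt [-0.    -0.003 -1.   ] F [ 0.1  0.2 -0.2] w 92.9 q [-0.48  0.44  0.18  1.71 -0.09  1.01  0.51]
dp [-0.431  0.014  0.018]
```

View pics/w1.png

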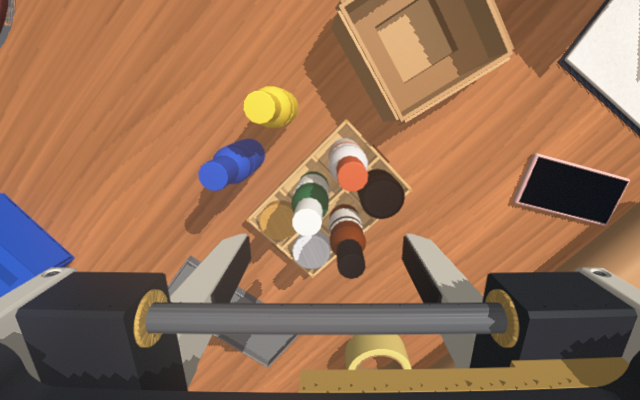

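The wrist view shows the three caps: copper (351,174), white (307,218) and black (350,265). The candle tin is at (381,194), and the blue and yellow bottles stand well outside the tray. I'll fit cap tops by depth.

```bash
cat > caps.py <<'E'
from h import *
def caps(f,seeds,zlo=130,zhi=150,rad=28):
    P=cloud(f); Z=P[...,2]; out={}
    for n,(x,y) in seeds.items():
        m=(np.hypot(P[...,0]-x,P[...,1]-y)<rad)&(Z>zlo)&(Z<zhi)&(f["depth"]>0)
        if m.sum()<10: print(n,"few",m.sum());continue
        zt=np.percentile(Z[m],60); mm=(m&(Z>zt-4)).astype(np.uint8)
        c=max(cv2.findContours(mm,cv2.RETR_EXTERNAL,cv2.CHAIN_APPROX_NONE)[0],key=len).reshape(-1,2)
        pts=atz(f,c,zt)[:,:2].astype(np.float32)
        (cx,cy),r=cv2.minEnclosingCircle(pts)
        print(n,"n",mm.sum(),"z",zt.round(1),"mean",P[mm>0].mean(0).round(1),"circ",round(cx,1),round(cy,1),"r",round(r,1))
E
python3 - <<'E'
from caps import *
S=dict(white=(521,201),green=(519,138),amber=(578,133))
f=np.load("w1.npy",allow_pickle=True).item(); print("wrist");caps(f,S); caps(f,dict(tin=(581,195)),45,65,32);caps(f,dict(sil=(581,74),brass=(518,74)),20,35,32)
f=grab("top"); print("top");caps(f,S); caps(f,dict(tin=(581,195)),45,65,32);caps(f,dict(sil=(581,74),brass=(518,74)),20,35,32)
f=grab("side"); print("side");caps(f,S); caps(f,dict(tin=(581,195)),45,65,32)
E
```

```text
wrist
white n 736 z 142.1 mean [520.4 200.2 142. ] circ 520.5 200.4 r 13.9
green n 654 z 142.1 mean [521.4 140.4 141.9] circ 521.3 140.2 r 14.2
amber n 581 z 142.1 mean [584.  137.5 141.9] circ 583.9 137.5 r 14.6
tin n 1507 z 54.5 mean [584.3 198.6  54.3] circ 584.6 198.4 r 27.5
sil n 994 z 26.5 mean [582.9  74.8  26.2] circ 583.0 74.6 r 26.6
brass n 1003 z 26.4 mean [519.9  74.6  26.2] circ 521.6 76.3 r 26.5
top
white few 0
green few 6
amber n 127 z 143.1 mean [582.9 135.2 142.8] circ 582.6 135.2 r 13.7
tin n 135 z 55.5 mean [593.5 185.1  55.2] circ 588.1 188.6 r 25.1
sil n 364 z 27.1 mean [581.   72.2  26.9] circ 581.0 71.4 r 26.6
brass n 365 z 27.3 mean [519.1  73.4  27.1] circ 518.9 73.2 r 26.2
side
white n 130 z 142.3 mean [516.3 201.8 142.1] circ 516.0 201.7 r 17.2
green n 101 z 142.3 mean [517.5 141.8 142.4] circ 518.1 141.9 r 15.8
amber n 94 z 142.2 mean [580.2 138.6 142.1] circ 580.1 137.8 r 17.0
tin n 318 z 55.2 mean [582.5 202.9  55. ] circ 580.2 200.3 r 29.7
```

Wrist and side views agree to about 4 mm, and the heights match the text. Amber first: TCP (584,137.5), grip at TCP z of about 124.

```bash
python3 d.py 584 137.5 180
```

```text
2.98 [516.4 174.  252.3] yang 45.2 zt [-0.001  0.001 -1.   ] F [-0.1  0.2  0.1] w 93.1 q [-0.48  0.43  0.18  1.71 -0.09  1.01  0.51]
dp [-0.738  0.218  0.722]
```

```bash
cat > look.py <<'E'
from caps import *
S=dict(white=(520,200),green=(520,140),amber=(583,137))
for k in range(2):
    print(env.state()["tool_pos"].round(1)); f=grab("wrist");caps(f,S)
caps(f,dict(tin=(583,198)),45,65,32);caps(f,dict(sil=(581,74),brass=(518,74)),20,35,32)
E
python3 look.py
```

```text
[516.4 174.  252.3]
white n 720 z 142.1 mean [520.4 200.3 141.9] circ 520.4 200.2 r 13.9
green n 642 z 142.0 mean [521.5 140.4 141.9] circ 522.2 140.7 r 14.4
amber n 575 z 142.0 mean [584.1 137.5 141.9] circ 583.5 136.9 r 14.8
[516.2 174.3 252.5]
white n 720 z 142.1 mean [520.3 200.3 141.9] circ 520.4 200.4 r 14.0
green n 643 z 142.0 mean [521.5 140.4 141.8] circ 521.3 140.5 r 14.3
amber n 577 z 142.0 mean [584.1 137.6 141.9] circ 584.4 137.9 r 14.7
tin n 1474 z 54.5 mean [584.4 198.7  54.3] circ 584.3 198.4 r 27.6
sil n 956 z 26.5 mean [583.4  74.4  26.2] circ 582.8 74.6 r 26.4
brass n 982 z 26.4 mean [519.7  74.5  26.1] circ 521.7 76.4 r 26.5
```

Consistent. Moving above amber.

>>> move_arm([
  {"dp": [-0.4, 0.1, 0.2], "dr": [0, 0, 0], "gripper": 0.4},
  {"dp": [-0.74, 0.22, 0.72], "dr": [0, 0, 0], "gripper": 0.4},
  {"dp": [-0.74, 0.22, 0.72], "dr": [0, 0, 0], "gripper": 0.4},
  {"dp": [-0.74, 0.22, 0.72], "dr": [0, 0, 0], "gripper": 0.4},
  {"dp": [-0.74, 0.22, 0.72], "dr": [0, 0, 0], "gripper": 0.4},
])

```text
time_s: 3.7
tool_pos: [585.0, 136.9, 182.8]
eef_rot: [0.001, 0.382, 0.924, 0.002]
wrist_force: [-0.3, -0.4, 1.2]
width: 0.706
```

```bash
python3 d.py 584 137.5 124;  python3 - <<'E'
from h import *
f=grab("wrist"); cv2.imwrite("pics/w2.png",f["frame"][:,:,::-1])
E
```

```text
3.7 [585.  136.9 182.8] yang 45.1 zt [ 0.003  0.002 -1.   ] F [-0.3 -0.4  1.2] w 65.6 q [-0.37  0.59  0.17  1.64 -0.12  0.91  0.63]
dp [ 0.012 -0.004  0.588]
```

View pics/w2.png

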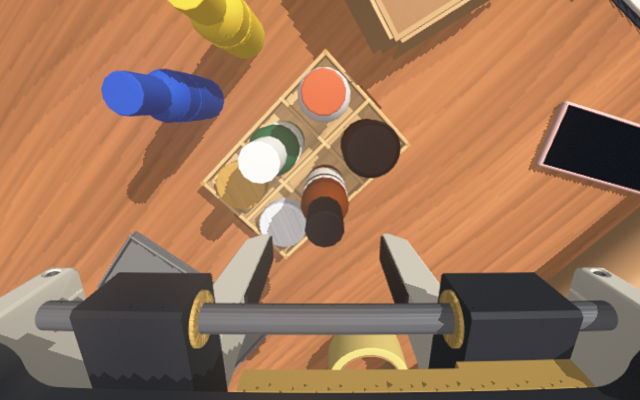

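The black amber cap (325,225) sits centred between the fingers (tips at about 270 and 385). Descending and gripping.

>>> move_arm([
  {"dp": [0, 0, 0.3], "dr": [0, 0, 0], "gripper": 0.4},
  {"dp": [0, 0, 0.59], "dr": [0, 0, 0], "gripper": 0.4},
  {"dp": [0, 0, 0.59], "dr": [0, 0, 0], "gripper": 0.4},
  {"dp": [0, 0, 0.59], "dr": [0, 0, 0], "gripper": 0.4},
  {"dp": [0, 0, 0.59], "dr": [0, 0, 0], "gripper": 0.4},
], force=25)

```text
time_s: 4.38
tool_pos: [585.9, 135.3, 123.4]
eef_rot: [0.001, 0.383, 0.924, 0.001]
wrist_force: [0.4, 0.8, 0.6]
width: 0.7
```

>>> move_arm([
  {"dp": [0, 0, 0], "dr": [0, 0, 0], "gripper": -1},
  {"dp": [0, 0, 0], "dr": [0, 0, 0], "gripper": -1},
  {"dp": [0, 0, 0], "dr": [0, 0, 0], "gripper": -1},
  {"dp": [0, 0, 0], "dr": [0, 0, 0], "gripper": -1},
], force=25)

```text
time_s: 4.88
tool_pos: [584.8, 134.9, 121.6]
eef_rot: [-0.0, 0.383, 0.924, -0.0]
wrist_force: [0.3, 0.0, 0.5]
width: 0.317
```

```bash
python3 d.py 584 137.5 200
```

```text
4.88 [584.8 134.9 121.6] yang 44.9 zt [-0. -0. -1.] F [0.3 0.  0.5] w 29.5 q [-0.36  0.66  0.16  1.7  -0.14  0.79  0.65]
dp [ 0.024  0.012 -0.784]
```

>>> move_arm([
  {"dp": [0, 0, -0.2], "dr": [0, 0, 0], "gripper": -1},
  {"dp": [0, 0, -0.5], "dr": [0, 0, 0], "gripper": -1},
  {"dp": [0, 0, -0.8], "dr": [0, 0, 0], "gripper": -1},
  {"dp": [0, 0, -0.9], "dr": [0, 0, 0], "gripper": -1},
  {"dp": [0, 0, -0.9], "dr": [0, 0, 0], "gripper": -1},
])

```text
time_s: 5.5
tool_pos: [584.7, 134.9, 211.4]
eef_rot: [-0.0, 0.383, 0.924, -0.0]
wrist_force: [-0.6, -0.4, -1.9]
width: 0.291
```

```bash
python3 d.py 638 -98 205; python3 - <<'E'
from h import *
f=grab("wrist"); cv2.imwrite("pics/w3.png",f["frame"][:,:,::-1])
f=grab("top"); I=f["frame"].astype(int)
cv2.imwrite("pics/t3.png",f["frame"][:,:,::-1])
E
```

```text
5.5 [584.7 134.9 211.4] yang 44.9 zt [-0.  0. -1.] F [-0.6 -0.4 -1.9] w 27.1 q [-0.37  0.56  0.18  1.61 -0.11  0.98  0.63]
dp [-2.025 -1.268  0.064]
```

View pics/w3.png

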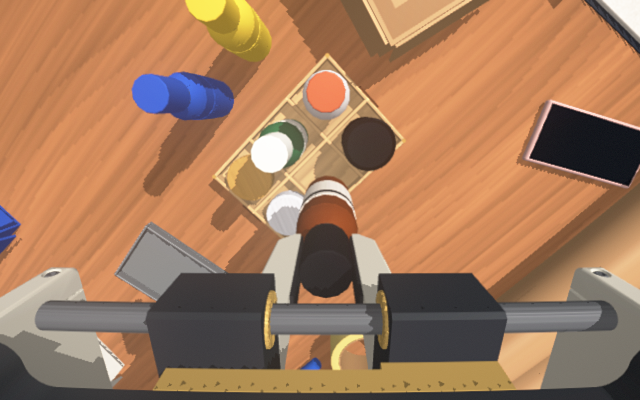

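Amber is held between the fingers at (325,265) and its cell is empty. Going part way to the side tray, then measuring the tray with the wrist camera.

>>> move_arm([
  {"dp": [-0.4, -0.25, 0], "dr": [0, 0, 0], "gripper": -1},
  {"dp": [-0.8, -0.5, 0], "dr": [0, 0, 0], "gripper": -1},
  {"dp": [-0.8, -0.5, 0], "dr": [0, 0, 0], "gripper": -1},
  {"dp": [-0.8, -0.5, 0], "dr": [0, 0, 0], "gripper": -1},
])

```text
time_s: 6.1
tool_pos: [605.2, 43.7, 210.3]
eef_rot: [-0.001, 0.383, 0.924, -0.0]
wrist_force: [0.2, 1.0, -0.3]
width: 0.299
```

```bash
python3 - <<'E'
from h import *
f=grab("wrist"); cv2.imwrite("pics/w4.png",f["frame"][:,:,::-1])
P=cloud(f); I=f["frame"].astype(int)
m=(abs(I[...,0]-I[...,2])<30)&(I[...,0]<150)&(P[...,2]>-3)&(P[...,2]<20)&(np.hypot(P[...,0]-573,P[...,1]+103)<125)
X=P[m];print(m.sum(),np.percentile(X[:,2],[5,50,95]),cv2.minAreaRect(X[:,:2].astype(np.float32)))
E
```

```text
7352 [ 0.75151039  2.1217829  11.07812833] ((554.7919921875, -110.23869323730469), (164.339111328125, 103.56732940673828), 6.2667012214660645)
```

View pics/w4.png

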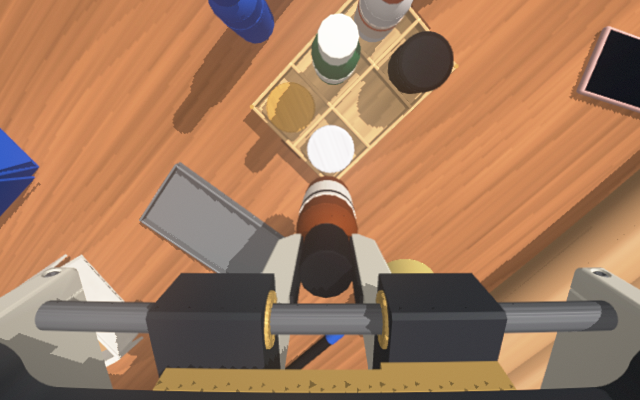

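```bash
python3 - <<'E'
from h import *
f=grab("wrist"); print(atz(f,[(178,164),(141,221)],14).round(1))
t=np.load("w1.npy",allow_pickle=True).item()
c,s=np.cos(np.radians(6.27)),np.sin(np.radians(6.27))
for x,y in((-105,46),(-105,-46)): print("pred",573.6+c*x-s*y,-104.8+s*x+c*y)
g=grab("side"); crop(g,(265,160,375,220),"st.png",7)
E
```

```text
[[ 470.6  -65.5   14. ]
 [ 480.9 -157.2   14. ]]
pred 464.204243495549 -70.5426145361491
pred 474.25191855422315 -161.99229592386797
```

View pics/st.png

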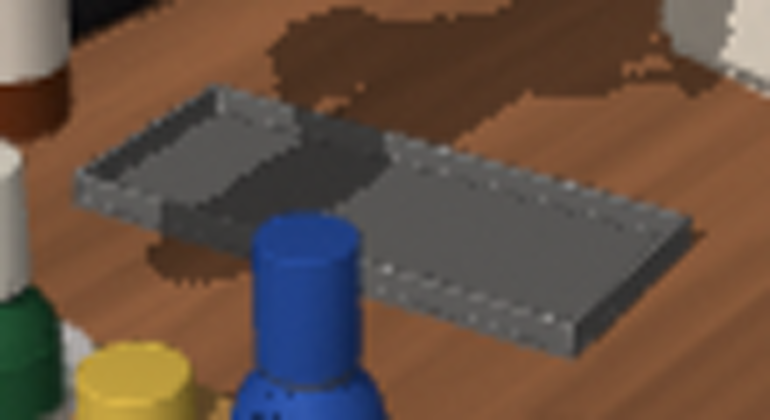

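```bash
python3 - <<'E'
from h import *
g=grab("side")
A=atz(g,[(295.7,172.5),(276.2,185.0),(347.2,206.3),(363.8,191.2)],14); print(A.round(1),A.mean(0))
f=grab("wrist");print(env.state()["tool_pos"])
P=cloud(f);I=f["frame"].astype(int)
m=(abs(I[...,0]-I[...,2])<30)&(I[...,0]<175)&(I[...,0]>60);m[:,:130]=0;m[:,285:]=0;m[:150]=0;m[235:]=0
X=P[m]; R=np.array([[np.cos(.1094),np.sin(.1094)],[-np.sin(.1094),np.cos(.1094)]])
Y=(X[:,:2])@R.T; C=R@[573.6,-104.8]
print("rel to top centre", np.percentile(Y[:,0]-C[0],[0.5,2]),np.percentile(Y[:,1]-C[1],[.5,2,98,99.5]))
E
```

```text
[[ 675.9 -133.2   14. ]
 [ 666.5  -46.2   14. ]
 [ 462.1  -70.2   14. ]
 [ 470.9 -157.2   14. ]] [ 568.87057978 -101.73253864   14.        ]
[605.70954227  44.52837651 211.37335905]
rel to top centre [-101.22304664 -100.25203597] [-43.25664145 -42.30034982  47.57035394  47.92768725]
```

```bash
python3 d.py 639 -97 205
```

```text
6.35 [605.7  44.5 211.4] yang 45.1 zt [-0.001  0.001 -1.   ] F [-0.3 -0.2 -2.4] w 27.5 q [-0.22  0.57  0.18  1.59 -0.12  0.99  0.78]
dp [-1.235 -0.767  0.063]
```

>>> move_arm([
  {"dp": [-0.35, -0.2, 0], "dr": [0, 0, 0], "gripper": -1},
  {"dp": [-0.75, -0.45, 0], "dr": [0, 0, 0], "gripper": -1},
  {"dp": [-1, -0.62, 0], "dr": [0, 0, 0], "gripper": -1},
  {"dp": [-1, -0.77, 0.1], "dr": [0, 0, 0], "gripper": -1},
  {"dp": [-1, -0.77, 0.2], "dr": [0, 0, 0], "gripper": -1},
])

```text
time_s: 6.98
tool_pos: [621.6, -83.1, 191.4]
eef_rot: [-0.0, 0.384, 0.923, -0.0]
wrist_force: [-0.3, -0.3, -1.6]
width: 0.298
```

```bash
python3 d.py 639 -97 130
```

```text
6.97 [621.6 -83.1 191.4] yang 44.8 zt [-0. -0. -1.] F [-0.3 -0.3 -1.6] w 27.7 q [-0.01  0.62  0.18  1.55 -0.12  0.98  0.99]
dp [-0.222  0.026  0.614]
```

>>> move_arm([
  {"dp": [-0.22, 0.03, 0.1], "dr": [0, 0, 0], "gripper": -1},
  {"dp": [-0.22, 0.03, 0.35], "dr": [0, 0, 0], "gripper": -1},
  {"dp": [-0.22, 0.03, 0.6], "dr": [0, 0, 0], "gripper": -1},
  {"dp": [-0.22, 0.03, 0.6], "dr": [0, 0, 0], "gripper": -1},
  {"dp": [-0.22, 0.03, 0.6], "dr": [0, 0, 0], "gripper": -1},
])

```text
time_s: 7.6
tool_pos: [640.7, -94.6, 132.5]
eef_rot: [0.001, 0.383, 0.924, 0.0]
wrist_force: [0.1, 0.1, -0.7]
width: 0.294
```

```bash
python3 d.py 639 -97 120; python3 - <<'E'
from h import *
f=grab("wrist"); cv2.imwrite("pics/w5.png",f["frame"][:,:,::-1])
g=grab("side"); crop(g,(255,100,375,220),"s5.png",5)
E
```

```text
7.6 [640.7 -94.6 132.5] yang 45.0 zt [ 0.002  0.    -1.   ] F [ 0.1  0.1 -0.7] w 27.3 q [ 0.02  0.72  0.16  1.55 -0.14  0.89  1.02]
dp [-0.004 -0.029  0.124]
```

View pics/s5.png

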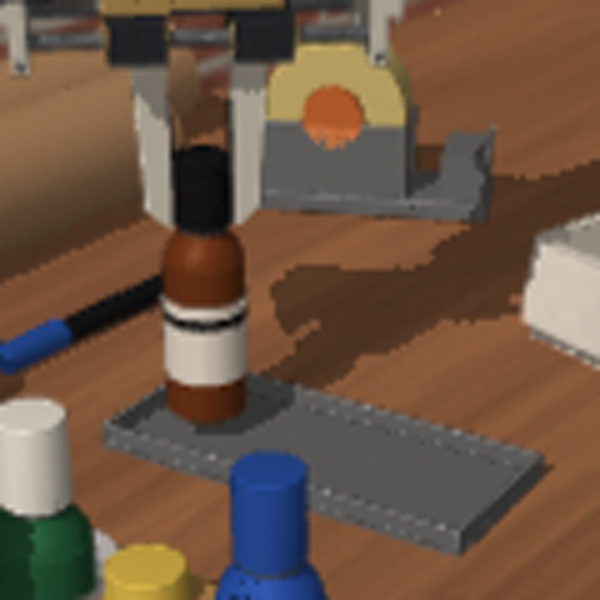

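View pics/w5.png

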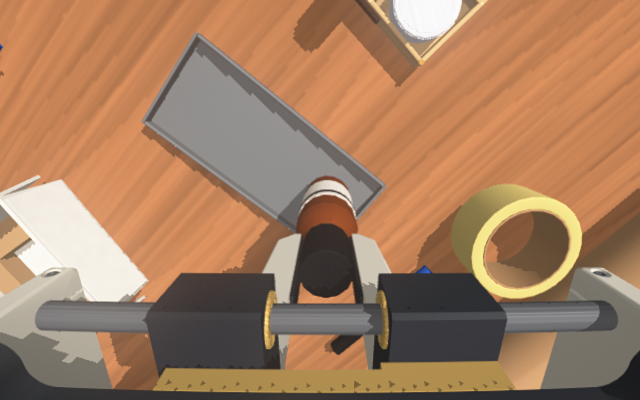

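The bottle hangs over the far end of the tray. Tray corners in the wrist view are (198,35), (145,122) and (382,186), which I'll use to refine the tray position.

```bash
python3 - <<'E'
from h import *
f=grab("wrist"); A=atz(f,[(198,35),(144.5,122.5),(382.5,185.5)],14);print(A.round(1),"centre",((A[1]+A[2])/2).round(1), np.linalg.norm(A[0]-A[1]),np.linalg.norm(A[0]-A[2]),np.degrees(np.arctan2(*(A[2]-A[0])[1::-1])))
E
```

```text
[[ 470.9  -70.7   14. ]
 [ 480.5 -159.3   14. ]
 [ 671.9  -49.5   14. ]] centre [ 576.2 -104.4   14. ] 89.05461436537969 202.10156605843636 6.017721844155173
```

>>> move_arm([
  {"dp": [0, 0, 0.03], "dr": [0, 0, 0], "gripper": -1},
  {"dp": [0, 0, 0.06], "dr": [0, 0, 0], "gripper": -1},
  {"dp": [0, 0, 0.09], "dr": [0, 0, 0], "gripper": -1},
  {"dp": [0, 0, 0.11], "dr": [0, 0, 0], "gripper": -1},
  {"dp": [0, 0, 0.11], "dr": [0, 0, 0], "gripper": -1},
])

```text
time_s: 8.38
tool_pos: [639.8, -95.7, 120.5]
eef_rot: [-0.0, 0.383, 0.924, -0.0]
wrist_force: [0.1, -0.3, -1.7]
width: 0.298
```

```bash
python3 d.py 639 -97 119.6
```

```text
8.38 [639.8 -95.7 120.5] yang 44.9 zt [-0. -0. -1.] F [ 0.1 -0.3 -1.7] w 27.7 q [ 0.02  0.73  0.16  1.56 -0.14  0.86  1.02]
dp [-0.004 -0.014  0.009]
```

Nearly down. One more 2 mm, then release.

>>> move_arm([
  {"dp": [0, 0, 0.01], "dr": [0, 0, 0], "gripper": -1},
  {"dp": [0, 0, 0.02], "dr": [0, 0, 0], "gripper": -1},
  {"dp": [0, 0, 0.02], "dr": [0, 0, 0], "gripper": -1},
])

```text
time_s: 8.75
tool_pos: [640.3, -95.8, 120.2]
eef_rot: [0.001, 0.383, 0.924, 0.0]
wrist_force: [-0.7, 0.7, 5.9]
width: 0.297
```

```bash
python3 d.py 639 -97 119.6
```

```text
8.75 [640.3 -95.8 120.2] yang 44.9 zt [ 0.002 -0.    -1.   ] F [-0.7  0.7  5.9] w 27.6 q [ 0.02  0.73  0.16  1.56 -0.14  0.86  1.02]
dp [ 0.001 -0.018  0.006]
```

Contact (+6 N). Opening, then rising.

>>> move_arm([
  {"dp": [0, 0, 0], "dr": [0, 0, 0], "gripper": -0.2},
  {"dp": [0, 0, 0], "dr": [0, 0, 0], "gripper": 0.2},
  {"dp": [0, 0, 0], "dr": [0, 0, 0], "gripper": 0.4},
  {"dp": [0, 0, -0.2], "dr": [0, 0, 0], "gripper": 0.4},
])

```text
time_s: 9.25
tool_pos: [638.4, -95.3, 136.9]
eef_rot: [-0.002, 0.383, 0.924, -0.001]
wrist_force: [-0.0, -0.8, 0.9]
width: 0.665
```

```bash
python3 d.py 521.5 140.4 190
```

```text
9.25 [638.4 -95.3 136.9] yang 44.9 zt [-0.005  0.001 -1.   ] F [-0.  -0.8  0.9] w 61.9 q [ 0.02  0.71  0.17  1.55 -0.14  0.9   1.02]
dp [ 2.496  0.836 -0.524]
```

>>> move_arm([
  {"dp": [0, 0, -0.4], "dr": [0, 0, 0], "gripper": 0.4},
  {"dp": [0.3, 0.1, -0.75], "dr": [0, 0, 0], "gripper": 0.4},
  {"dp": [0.7, 0.2, -0.75], "dr": [0, 0, 0], "gripper": 0.4},
  {"dp": [1, 0.3, -0.75], "dr": [0, 0, 0], "gripper": 0.4},
])

```text
time_s: 9.75
tool_pos: [589.7, -2.1, 214.2]
eef_rot: [0.0, 0.383, 0.924, 0.0]
wrist_force: [0.9, -1.2, 0.2]
width: 0.698
```

>>> move_arm([
  {"dp": [0.5, 0.2, 0], "dr": [0, 0, 0], "gripper": 0.4},
  {"dp": [1, 0.4, 0], "dr": [0, 0, 0], "gripper": 0.4},
  {"dp": [1, 0.4, 0], "dr": [0, 0, 0], "gripper": 0.4},
  {"dp": [1, 0.4, 0], "dr": [0, 0, 0], "gripper": 0.4},
])

```text
time_s: 10.25
tool_pos: [548.3, 94.6, 213.7]
eef_rot: [0.0, 0.383, 0.924, -0.0]
wrist_force: [-0.2, -0.2, 0.3]
width: 0.701
```

```bash
python3 d.py 521.5 140.4 185; python3 - <<'E'
from caps import *
f=grab("wrist"); caps(f,dict(white=(520,200),green=(520,140)))
f=grab("top"); caps(f,dict(amber=(638,-94)))
cv2.imwrite("pics/t6.png",f["frame"][90:220,200:400,::-1].repeat(3,0).repeat(3,1))
E
```

```text
10.25 [548.3  94.6 213.7] yang 44.9 zt [ 0.    -0.001 -1.   ] F [-0.2 -0.2  0.3] w 65.2 q [-0.33  0.49  0.18  1.73 -0.11  0.93  0.68]
dp [0.514 0.134 0.286]
white n 1286 z 142.2 mean [521.1 199.5 142. ] circ 521.2 199.3 r 14.2
green n 1060 z 142.1 mean [521.8 139.6 141.9] circ 521.7 139.7 r 13.8
amber n 128 z 140.5 mean [637.6 -94.6 140.3] circ 637.9 -94.9 r 13.9
```

View pics/t6.png

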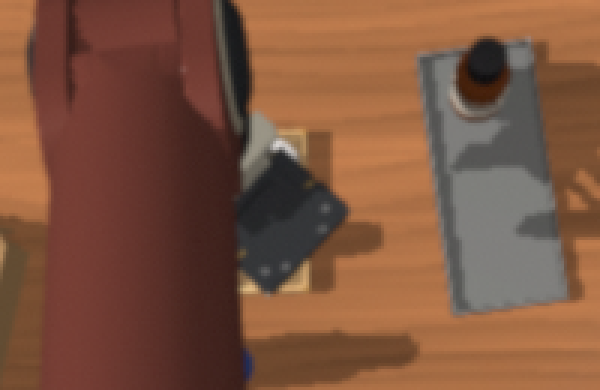

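Amber stands upright on the far end of the tray (crop 485,75). Now green.

>>> move_arm([
  {"dp": [0.51, 0.13, 0.2], "dr": [0, 0, 0], "gripper": 0.4},
  {"dp": [0.51, 0.13, 0.3], "dr": [0, 0, 0], "gripper": 0.4},
  {"dp": [0.51, 0.13, 0.3], "dr": [0, 0, 0], "gripper": 0.4},
  {"dp": [0.51, 0.13, 0.3], "dr": [0, 0, 0], "gripper": 0.4},
  {"dp": [0.51, 0.13, 0.3], "dr": [0, 0, 0], "gripper": 0.4},
])

```text
time_s: 10.98
tool_pos: [522.2, 139.4, 184.2]
eef_rot: [0.001, 0.384, 0.923, 0.0]
wrist_force: [-0.4, -0.2, -0.4]
width: 0.702
```

```bash
python3 d.py 521.6 140 123;  python3 - <<'E'
from h import *
f=grab("wrist"); cv2.imwrite("pics/w7.png",f["frame"][:,:,::-1])
E
```

```text
10.97 [522.2 139.4 184.2] yang 44.8 zt [ 0.001 -0.    -1.   ] F [-0.4 -0.2 -0.4] w 65.3 q [-0.42  0.5   0.17  1.81 -0.11  0.84  0.59]
dp [ 0.009 -0.001  0.612]
```

View pics/w7.png

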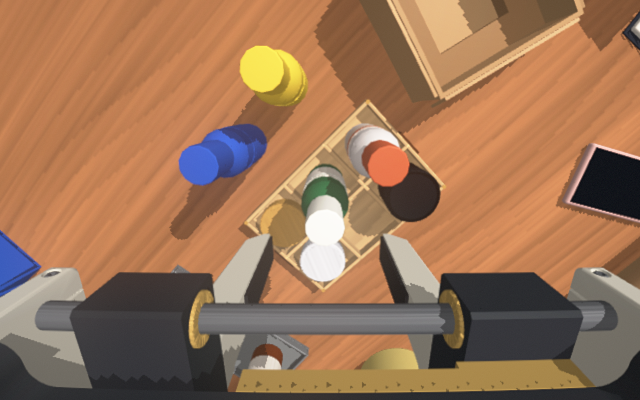

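The green bottle's white cap (324,227) is centred between the fingers and the copper cap is clear. Down and grip.

>>> move_arm([
  {"dp": [0.01, 0, 0.3], "dr": [0, 0, 0], "gripper": 0.4},
  {"dp": [0.01, 0, 0.61], "dr": [0, 0, 0], "gripper": 0.4},
  {"dp": [0.01, 0, 0.61], "dr": [0, 0, 0], "gripper": 0.4},
  {"dp": [0.01, 0, 0.61], "dr": [0, 0, 0], "gripper": 0.4},
  {"dp": [0.01, 0, 0.61], "dr": [0, 0, 0], "gripper": 0.4},
])

```text
time_s: 11.65
tool_pos: [521.6, 141.6, 124.1]
eef_rot: [0.001, 0.383, 0.924, 0.001]
wrist_force: [-1.3, 0.7, -0.3]
width: 0.703
```

>>> move_arm([
  {"dp": [0, 0, 0], "dr": [0, 0, 0], "gripper": -1},
  {"dp": [0, 0, 0], "dr": [0, 0, 0], "gripper": -1},
  {"dp": [0, 0, 0], "dr": [0, 0, 0], "gripper": -1},
  {"dp": [0, 0, 0], "dr": [0, 0, 0], "gripper": -1},
], force=25)

```text
time_s: 12.15
tool_pos: [520.5, 141.4, 122.7]
eef_rot: [-0.0, 0.383, 0.924, -0.0]
wrist_force: [0.5, -0.1, 1.0]
width: 0.32
```

```bash
python3 d.py 521.6 140 213
```

```text
12.15 [520.5 141.4 122.7] yang 44.9 zt [-0. -0. -1.] F [ 0.5 -0.1  1. ] w 29.7 q [-0.41  0.59  0.15  1.87 -0.13  0.69  0.61]
dp [-0.018 -0.002 -0.903]
```

>>> move_arm([
  {"dp": [0, 0, 0], "dr": [0, 0, 0], "gripper": -1},
  {"dp": [0, 0, -0.2], "dr": [0, 0, 0], "gripper": -1},
  {"dp": [0, 0, -0.5], "dr": [0, 0, 0], "gripper": -1},
  {"dp": [0, 0, -0.9], "dr": [0, 0, 0], "gripper": -1},
  {"dp": [0, 0, -0.9], "dr": [0, 0, 0], "gripper": -1},
])

```text
time_s: 12.78
tool_pos: [522.3, 141.7, 215.2]
eef_rot: [0.002, 0.383, 0.924, 0.002]
wrist_force: [-0.0, 0.7, -2.0]
width: 0.298
```

```bash
python3 d.py 575 -103 205
```

```text
12.78 [522.3 141.7 215.2] yang 44.9 zt [ 0.006  0.002 -1.   ] F [-0.   0.7 -2. ] w 27.7 q [-0.43  0.47  0.18  1.77 -0.1   0.9   0.58]
dp [-2.104 -1.356  0.1  ]
```

>>> move_arm([
  {"dp": [-0.3, -0.2, 0], "dr": [0, 0, 0], "gripper": -1},
  {"dp": [-0.65, -0.4, 0], "dr": [0, 0, 0], "gripper": -1},
  {"dp": [-1, -0.65, 0], "dr": [0, 0, 0], "gripper": -1},
])

```text
time_s: 13.15
tool_pos: [544.3, 24.0, 210.8]
eef_rot: [-0.002, 0.383, 0.924, -0.001]
wrist_force: [-0.1, -1.2, -2.3]
width: 0.295
```

>>> move_arm([
  {"dp": [-0.35, -0.25, 0], "dr": [0, 0, 0], "gripper": -1},
  {"dp": [-0.7, -0.45, 0], "dr": [0, 0, 0], "gripper": -1},
  {"dp": [-0.95, -0.65, 0], "dr": [0, 0, 0], "gripper": -1},
  {"dp": [-1, -0.7, 0], "dr": [0, 0, 0], "gripper": -1},
  {"dp": [-1, -0.7, 0.1], "dr": [0, 0, 0], "gripper": -1},
])

```text
time_s: 13.78
tool_pos: [566.1, -94.6, 201.8]
eef_rot: [-0.0, 0.383, 0.924, 0.0]
wrist_force: [0.4, 0.3, -1.8]
width: 0.299
```

```bash
python3 d.py 575 -103 131
```

```text
13.78 [566.1 -94.6 201.8] yang 44.9 zt [-0.     0.001 -1.   ] F [ 0.4  0.3 -1.8] w 27.8 q [ 0.01  0.53  0.19  1.7  -0.12  0.93  1.03]
dp [-0.123  0.004  0.708]
```

>>> move_arm([
  {"dp": [-0.12, 0, 0.2], "dr": [0, 0, 0], "gripper": -1},
  {"dp": [-0.12, 0, 0.45], "dr": [0, 0, 0], "gripper": -1},
  {"dp": [-0.12, 0, 0.7], "dr": [0, 0, 0], "gripper": -1},
  {"dp": [-0.12, 0, 0.7], "dr": [0, 0, 0], "gripper": -1},
  {"dp": [-0.12, 0, 0.7], "dr": [0, 0, 0], "gripper": -1},
])

```text
time_s: 14.4
tool_pos: [575.3, -103.6, 132.7]
eef_rot: [0.0, 0.383, 0.924, 0.0]
wrist_force: [0.1, -0.5, -1.5]
width: 0.295
```

```bash
python3 d.py 575 -103 120.7; python3 - <<'E'
from h import *
f=grab("wrist"); cv2.imwrite("pics/w8.png",f["frame"][:,:,::-1])
E
```

```text
14.4 [ 575.3 -103.6  132.7] yang 45.0 zt [ 0.001 -0.    -1.   ] F [ 0.1 -0.5 -1.5] w 27.5 q [ 0.03  0.63  0.17  1.74 -0.14  0.78  1.06]
dp [0.006 0.002 0.12 ]
```

View pics/w8.png

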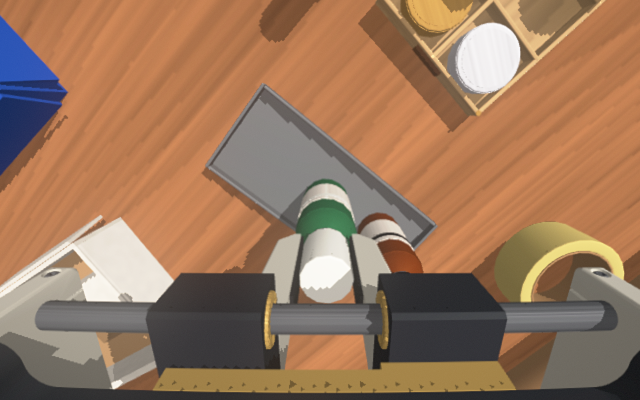

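Green (325,270) hangs mid-tray with amber at (390,240) clear of the fingers. Lowering.

>>> move_arm([
  {"dp": [0, 0, 0.03], "dr": [0, 0, 0], "gripper": -1},
  {"dp": [0, 0, 0.06], "dr": [0, 0, 0], "gripper": -1},
  {"dp": [0, 0, 0.09], "dr": [0, 0, 0], "gripper": -1},
  {"dp": [0, 0, 0.12], "dr": [0, 0, 0], "gripper": -1},
  {"dp": [0, 0, 0.13], "dr": [0, 0, 0], "gripper": -1},
])

```text
time_s: 15.08
tool_pos: [574.7, -104.4, 120.5]
eef_rot: [0.0, 0.383, 0.924, -0.0]
wrist_force: [-2.8, 0.3, 8.8]
width: 0.3
```

>>> move_arm([
  {"dp": [0, 0, 0], "dr": [0, 0, 0], "gripper": -1},
  {"dp": [0, 0, 0], "dr": [0, 0, 0], "gripper": -1},
])

```text
time_s: 15.32
tool_pos: [574.7, -104.4, 120.5]
eef_rot: [0.0, 0.383, 0.924, -0.0]
wrist_force: [-1.8, -0.2, 5.6]
width: 0.293
```

Contact confirmed. Release.

>>> move_arm([
  {"dp": [0, 0, 0], "dr": [0, 0, 0], "gripper": -0.2},
  {"dp": [0, 0, 0], "dr": [0, 0, 0], "gripper": 0.2},
  {"dp": [0, 0, 0], "dr": [0, 0, 0], "gripper": 0.4},
  {"dp": [0, 0, -0.3], "dr": [0, 0, 0], "gripper": 0.4},
  {"dp": [0, 0, -0.9], "dr": [0, 0, 0], "gripper": 0.4},
])

```text
time_s: 15.95
tool_pos: [573.0, -103.5, 208.0]
eef_rot: [-0.003, 0.383, 0.924, -0.001]
wrist_force: [0.7, -0.5, 1.0]
width: 0.695
```

```bash
python3 d.py 520.7 200 205
```

```text
15.95 [ 573.  -103.5  208. ] yang 44.9 zt [-0.007  0.001 -1.   ] F [ 0.7 -0.5  1. ] w 64.7 q [ 0.02  0.54  0.19  1.66 -0.12  0.96  1.04]
dp [2.518 1.774 0.037]
```

>>> move_arm([
  {"dp": [0.4, 0.3, 0], "dr": [0, 0, 0], "gripper": 0.4},
  {"dp": [0.8, 0.6, 0], "dr": [0, 0, 0], "gripper": 0.4},
  {"dp": [1, 0.7, 0], "dr": [0, 0, 0], "gripper": 0.4},
])

```text
time_s: 16.32
tool_pos: [553.2, 20.5, 209.5]
eef_rot: [-0.0, 0.381, 0.925, 0.001]
wrist_force: [0.0, -0.6, 1.0]
width: 0.702
```

>>> move_arm([
  {"dp": [0.4, 0.3, 0], "dr": [0, 0, 0], "gripper": 0.4},
  {"dp": [0.8, 0.6, 0], "dr": [0, 0, 0], "gripper": 0.4},
  {"dp": [1, 0.7, 0], "dr": [0, 0, 0], "gripper": 0.4},
  {"dp": [1, 0.7, 0], "dr": [0, 0, 0], "gripper": 0.4},
])

```text
time_s: 16.82
tool_pos: [531.9, 138.8, 209.4]
eef_rot: [-0.0, 0.381, 0.925, 0.0]
wrist_force: [-0.0, -0.7, 0.1]
width: 0.698
```

```bash
python3 d.py 520.7 200 184;python3 - <<'E'
from caps import *
f=grab("wrist"); caps(f,dict(white=(520,200))); caps(f,dict(tin=(583,198)),45,65,32)
f=grab("top"); caps(f,dict(amber=(638,-94),green=(576,-103)))
E
python3 d.py 520.7 200 184
```

```text
16.82 [531.9 138.8 209.4] yang 45.2 zt [-0.001  0.001 -1.   ] F [-0.  -0.7  0.1] w 64.9 q [-0.42  0.49  0.18  1.75 -0.11  0.91  0.6 ]
dp [0.51  0.356 0.254]
white n 1095 z 142.1 mean [520.6 199.8 142. ] circ 520.6 199.9 r 13.9
tin n 2012 z 54.5 mean [584.5 198.3  54.3] circ 584.7 198.3 r 27.4
amber n 128 z 140.4 mean [637.9 -94.7 140.2] circ 637.9 -94.9 r 13.9
green n 127 z 140.9 mean [ 573.9 -106.4  140.6] circ 573.8 -106.2 r 14.0
16.93 [532.9 135.  209.6] yang 44.9 zt [ 0.    -0.001 -1.   ] F [ 0.4 -0.2  0.5] w 65.1 q [-0.41  0.49  0.19  1.75 -0.11  0.91  0.6 ]
dp [0.547 0.372 0.255]
```

>>> move_arm([
  {"dp": [0.4, 0.3, 0.1], "dr": [0, 0, 0], "gripper": 0.4},
  {"dp": [0.55, 0.37, 0.25], "dr": [0, 0, 0], "gripper": 0.4},
  {"dp": [0.55, 0.37, 0.25], "dr": [0, 0, 0], "gripper": 0.4},
  {"dp": [0.55, 0.37, 0.25], "dr": [0, 0, 0], "gripper": 0.4},
  {"dp": [0.55, 0.37, 0.25], "dr": [0, 0, 0], "gripper": 0.4},
])

```text
time_s: 17.55
tool_pos: [520.9, 199.4, 185.2]
eef_rot: [0.001, 0.385, 0.923, -0.0]
wrist_force: [0.5, 0.6, 0.3]
width: 0.698
```

```bash
python3 d.py 520.6 199.9 123;  python3 - <<'E'
from h import *
f=grab("wrist"); cv2.imwrite("pics/w9.png",f["frame"][:,:,::-1])
E
```

```text
17.55 [520.9 199.4 185.2] yang 44.7 zt [ 0.001 -0.001 -1.   ] F [0.5 0.6 0.3] w 64.9 q [-0.52  0.53  0.18  1.76 -0.12  0.86  0.49]
dp [0.006 0.001 0.622]
```

View pics/w9.png

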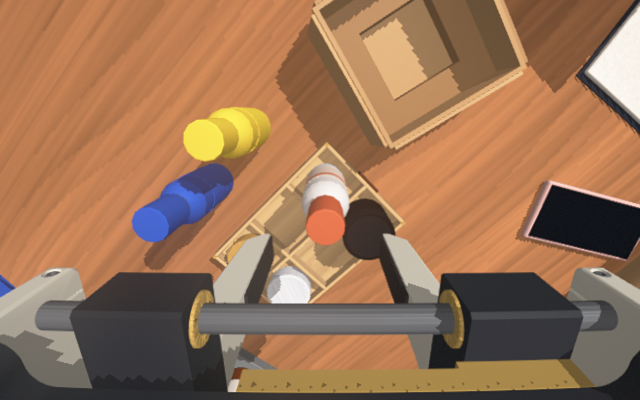

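Copper cap (325,227) is centred. Down and grip.

>>> move_arm([
  {"dp": [0, 0, 0.3], "dr": [0, 0, 0], "gripper": 0.4},
  {"dp": [0, 0, 0.62], "dr": [0, 0, 0], "gripper": 0.4},
  {"dp": [0, 0, 0.62], "dr": [0, 0, 0], "gripper": 0.4},
  {"dp": [0, 0, 0.62], "dr": [0, 0, 0], "gripper": 0.4},
  {"dp": [0, 0, 0.62], "dr": [0, 0, 0], "gripper": 0.4},
])

```text
time_s: 18.23
tool_pos: [521.0, 201.7, 124.2]
eef_rot: [0.001, 0.383, 0.924, 0.001]
wrist_force: [-0.2, 0.4, -0.1]
width: 0.699
```

>>> move_arm([
  {"dp": [0, 0, 0], "dr": [0, 0, 0], "gripper": -1},
  {"dp": [0, 0, 0], "dr": [0, 0, 0], "gripper": -1},
  {"dp": [0, 0, 0], "dr": [0, 0, 0], "gripper": -1},
  {"dp": [0, 0, 0], "dr": [0, 0, 0], "gripper": -1},
  {"dp": [0, 0, 0], "dr": [0, 0, 0], "gripper": -1},
], force=25)

```text
time_s: 18.85
tool_pos: [519.8, 201.4, 122.6]
eef_rot: [-0.0, 0.383, 0.924, -0.0]
wrist_force: [-0.5, 0.5, 0.4]
width: 0.298
```

```bash
python3 d.py 520.6 199.9 123
```

```text
18.85 [519.8 201.4 122.6] yang 44.9 zt [-0. -0. -1.] F [-0.5  0.5  0.4] w 27.7 q [-0.51  0.61  0.16  1.82 -0.14  0.72  0.51]
dp [-0.016 -0.005 -0.004]
```

>>> move_arm([
  {"dp": [0, 0, -0.2], "dr": [0, 0, 0], "gripper": -1},
  {"dp": [0, 0, -0.5], "dr": [0, 0, 0], "gripper": -1},
  {"dp": [0, 0, -0.9], "dr": [0, 0, 0], "gripper": -1},
  {"dp": [0, 0, -0.9], "dr": [0, 0, 0], "gripper": -1},
])

```text
time_s: 19.35
tool_pos: [521.8, 202.0, 215.4]
eef_rot: [0.002, 0.383, 0.924, 0.002]
wrist_force: [-0.2, 0.3, -1.3]
width: 0.297
```

```bash
python3 d.py 514.5 -111 205
```

```text
19.35 [521.8 202.  215.4] yang 44.9 zt [ 0.006  0.003 -1.   ] F [-0.2  0.3 -1.3] w 27.6 q [-0.53  0.49  0.19  1.72 -0.11  0.93  0.48]
dp [-2.165 -2.263  0.096]
```

>>> move_arm([
  {"dp": [-0.3, -0.3, 0], "dr": [0, 0, 0], "gripper": -1},
  {"dp": [-0.65, -0.65, 0], "dr": [0, 0, 0], "gripper": -1},
  {"dp": [-1, -1, 0], "dr": [0, 0, 0], "gripper": -1},
])

```text
time_s: 19.73
tool_pos: [518.6, 58.7, 211.1]
eef_rot: [-0.001, 0.383, 0.924, -0.001]
wrist_force: [1.6, 0.6, -1.1]
width: 0.296
```

>>> move_arm([
  {"dp": [-0.35, -0.35, 0], "dr": [0, 0, 0], "gripper": -1},
  {"dp": [-0.7, -0.7, 0], "dr": [0, 0, 0], "gripper": -1},
  {"dp": [-0.95, -0.95, 0], "dr": [0, 0, 0], "gripper": -1},
  {"dp": [-1, -1, 0], "dr": [0, 0, 0], "gripper": -1},
  {"dp": [-1, -1, 0.1], "dr": [0, 0, 0], "gripper": -1},
])

```text
time_s: 20.35
tool_pos: [519.6, -80.7, 202.0]
eef_rot: [-0.0, 0.383, 0.924, 0.0]
wrist_force: [-0.1, 1.1, -1.3]
width: 0.299
```

```bash
python3 d.py 513.5 -110 131
```

```text
20.35 [519.6 -80.7 202. ] yang 44.9 zt [-0.     0.001 -1.   ] F [-0.1  1.1 -1.3] w 27.8 q [-0.03  0.46  0.21  1.83 -0.12  0.86  1.02]
dp [-0.165 -0.251  0.709]
```

>>> move_arm([
  {"dp": [-0.17, -0.25, 0.1], "dr": [0, 0, 0], "gripper": -1},
  {"dp": [-0.17, -0.25, 0.4], "dr": [0, 0, 0], "gripper": -1},
  {"dp": [-0.17, -0.25, 0.7], "dr": [0, 0, 0], "gripper": -1},
  {"dp": [-0.17, -0.25, 0.7], "dr": [0, 0, 0], "gripper": -1},
  {"dp": [-0.17, -0.25, 0.7], "dr": [0, 0, 0], "gripper": -1},
])

```text
time_s: 20.98
tool_pos: [514.5, -109.8, 133.0]
eef_rot: [0.0, 0.382, 0.924, 0.0]
wrist_force: [0.3, 0.5, -1.9]
width: 0.298
```

```bash
python3 d.py 513.5 -110 120.6; python3 - <<'E'
from h import *
f=grab("wrist"); cv2.imwrite("pics/w10.png",f["frame"][:,:,::-1])
E
```

```text
20.98 [ 514.5 -109.8  133. ] yang 45.1 zt [ 0.001  0.    -1.   ] F [ 0.3  0.5 -1.9] w 27.8 q [ 0.05  0.56  0.18  1.9  -0.15  0.69  1.11]
dp [ 0.005 -0.009  0.124]
```

View pics/w10.png

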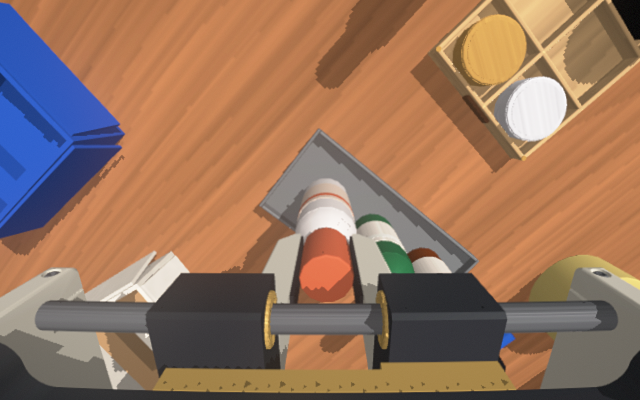

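White (325,265) is over the near end of the tray, with green and amber beyond it. Lowering.

>>> move_arm([
  {"dp": [0, 0, 0.03], "dr": [0, 0, 0], "gripper": -1},
  {"dp": [0, 0, 0.06], "dr": [0, 0, 0], "gripper": -1},
  {"dp": [0, 0, 0.09], "dr": [0, 0, 0], "gripper": -1},
  {"dp": [0, 0, 0.12], "dr": [0, 0, 0], "gripper": -1},
  {"dp": [0, 0, 0.13], "dr": [0, 0, 0], "gripper": -1},
])

```text
time_s: 21.65
tool_pos: [513.9, -111.4, 120.4]
eef_rot: [0.0, 0.383, 0.924, -0.0]
wrist_force: [-2.4, 0.8, 9.6]
width: 0.296
```

>>> move_arm([
  {"dp": [0, 0, 0], "dr": [0, 0, 0], "gripper": -1},
  {"dp": [0, 0, 0], "dr": [0, 0, 0], "gripper": -1},
])

```text
time_s: 21.9
tool_pos: [513.8, -111.4, 120.4]
eef_rot: [0.0, 0.383, 0.924, -0.0]
wrist_force: [-2.0, -0.1, 6.0]
width: 0.293
```

>>> move_arm([
  {"dp": [0, 0, 0], "dr": [0, 0, 0], "gripper": -0.2},
  {"dp": [0, 0, 0], "dr": [0, 0, 0], "gripper": 0.2},
  {"dp": [0, 0, 0], "dr": [0, 0, 0], "gripper": 0.4},
  {"dp": [0, 0, -0.3], "dr": [0, 0, 0], "gripper": 0.4},
  {"dp": [0, 0, -0.9], "dr": [0, 0, 0], "gripper": 0.4},
])

```text
time_s: 22.52
tool_pos: [512.3, -110.5, 208.5]
eef_rot: [-0.003, 0.383, 0.924, -0.001]
wrist_force: [1.1, 0.2, 0.3]
width: 0.696
```

```bash
python3 d.py 584.5 198.4 170
```

```text
22.52 [ 512.3 -110.5  208.5] yang 44.9 zt [-0.006  0.001 -1.   ] F [1.1 0.2 0.3] w 64.7 q [ 0.02  0.46  0.21  1.82 -0.12  0.89  1.08]
dp [1.674 2.694 0.383]
```

>>> move_arm([
  {"dp": [0.28, 0.45, -0.05], "dr": [0, 0, 0], "gripper": 0.4},
  {"dp": [0.56, 0.9, -0.05], "dr": [0, 0, 0], "gripper": 0.4},
])

```text
time_s: 22.78
tool_pos: [539.1, -7.3, 216.0]
eef_rot: [0.002, 0.384, 0.923, 0.001]
wrist_force: [-0.3, 0.5, 0.2]
width: 0.702
```

>>> move_arm([
  {"dp": [0.28, 0.45, 0], "dr": [0, 0, 0], "gripper": 0.4},
  {"dp": [0.56, 0.9, 0], "dr": [0, 0, 0], "gripper": 0.5},
])

```text
time_s: 23.02
tool_pos: [562.5, 97.0, 214.6]
eef_rot: [0.0, 0.383, 0.924, 0.0]
wrist_force: [1.1, -0.5, 0.8]
width: 0.741
```

>>> move_arm([
  {"dp": [0.28, 0.45, 0], "dr": [0, 0, 0], "gripper": 0.6},
  {"dp": [0.5, 0.8, 0], "dr": [0, 0, 0], "gripper": 0.6},
  {"dp": [0.5, 0.8, 0], "dr": [0, 0, 0], "gripper": 0.6},
  {"dp": [0.5, 0.8, 0], "dr": [0, 0, 0], "gripper": 0.6},
])

```text
time_s: 23.52
tool_pos: [583.4, 186.1, 214.3]
eef_rot: [-0.0, 0.384, 0.924, -0.001]
wrist_force: [0.3, 0.5, 1.0]
width: 0.801
```

```bash
python3 d.py 584.5 198.4 130;python3 - <<'E'
from caps import *
f=grab("wrist"); cv2.imwrite("pics/w11.png",f["frame"][:,:,::-1]); caps(f,dict(tin=(584,198)),45,65,32)
f=grab("top"); caps(f,dict(amber=(638,-94),green=(575,-105),white=(513,-112)))
cv2.imwrite("pics/t11.png",cv2.resize(f["frame"][90:220,200:400,::-1],None,fx=3,fy=3))
E
python3 d.py 584.5 198.4 100
```

```text
23.52 [583.4 186.1 214.3] yang 44.9 zt [-0.001 -0.002 -1.   ] F [0.3 0.5 1. ] w 74.5 q [-0.46  0.58  0.19  1.57 -0.12  1.01  0.55]
dp [0.079 0.096 0.842]
tin n 1993 z 54.4 mean [584.8 198.8  54.2] circ 585.0 198.5 r 27.2
amber n 123 z 140.7 mean [638.2 -94.5 140.5] circ 638.1 -94.8 r 13.8
green n 127 z 140.6 mean [ 574.1 -106.3  140.5] circ 574.0 -106.1 r 13.8
white n 134 z 140.3 mean [ 513.  -113.   140.1] circ 512.9 -112.9 r 13.6
23.62 [583.6 185.1 214.7] yang 44.8 zt [-0.    -0.001 -1.   ] F [-0.1 -0.8  0.3] w 74.2 q [-0.46  0.58  0.19  1.57 -0.12  1.01  0.55]
dp [0.089 0.102 1.146]
```

View pics/w11.png

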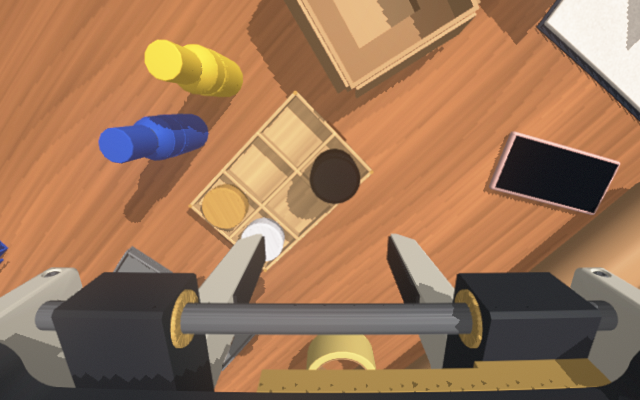

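View pics/t11.png

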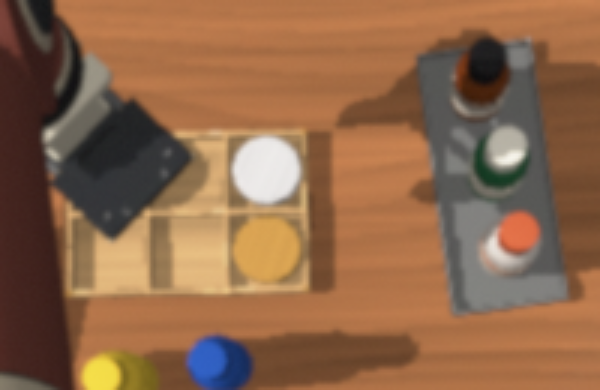

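All three bottles stand on the side tray (top view caps in a row). Now the black tin at (584.7,198.5), top at 54 mm.

>>> move_arm([
  {"dp": [0.09, 0.1, 0.3], "dr": [0, 0, 0], "gripper": 0.6},
  {"dp": [0.09, 0.1, 0.7], "dr": [0, 0, 0], "gripper": 0.6},
  {"dp": [0.09, 0.1, 1], "dr": [0, 0, 0], "gripper": 0.6},
  {"dp": [0.09, 0.1, 1], "dr": [0, 0, 0], "gripper": 0.6},
  {"dp": [0.09, 0.1, 1], "dr": [0, 0, 0], "gripper": 0.6},
])

```text
time_s: 24.25
tool_pos: [585.3, 199.9, 116.1]
eef_rot: [0.001, 0.384, 0.923, 0.001]
wrist_force: [-0.0, 0.4, 0.1]
width: 0.804
```

```bash
python3 - <<'E'
from caps import *
f=grab("wrist"); cv2.imwrite("pics/w12.png",f["frame"][:,:,::-1]); caps(f,dict(tin=(584,198)),45,65,32)
E
python3 d.py 584.7 198.4 41
```

```text
tin n 3771 z 54.4 mean [584.5 199.2  54.2] circ 584.9 198.7 r 27.3
24.3 [585.6 200.3 116.5] yang 44.9 zt [ 0.003  0.001 -1.   ] F [-0.5  0.3  0.2] w 74.1 q [-0.47  0.7   0.17  1.65 -0.15  0.8   0.55]
dp [-0.006 -0.022  0.755]
```

View pics/w12.png

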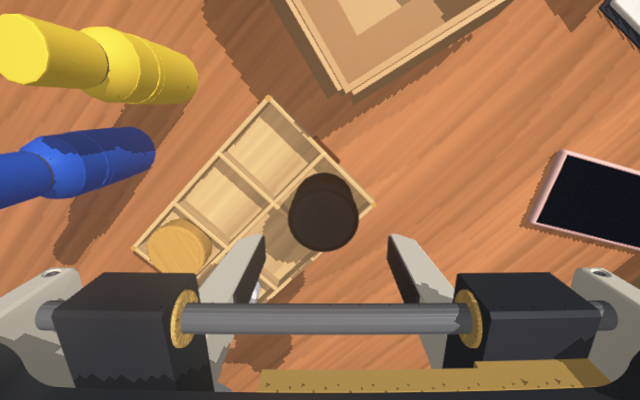

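Tin (323,212) is centred between the fingers. Descending.

>>> move_arm([
  {"dp": [-0.01, -0.02, 0.3], "dr": [0, 0, 0], "gripper": 0.6},
  {"dp": [-0.01, -0.02, 0.55], "dr": [0, 0, 0], "gripper": 0.6},
  {"dp": [-0.01, -0.02, 0.74], "dr": [0, 0, 0], "gripper": 0.6},
  {"dp": [-0.01, -0.02, 0.74], "dr": [0, 0, 0], "gripper": 0.6},
  {"dp": [-0.01, -0.02, 0.74], "dr": [0, 0, 0], "gripper": 0.6},
])

```text
time_s: 24.92
tool_pos: [584.5, 198.8, 41.8]
eef_rot: [0.001, 0.383, 0.924, 0.001]
wrist_force: [0.1, -0.1, -0.3]
width: 0.801
```

```bash
python3 d.py 584.7 198.6 41
```

```text
24.93 [584.5 198.8  41.8] yang 44.9 zt [ 0.002  0.001 -1.   ] F [ 0.1 -0.1 -0.3] w 74.5 q [-0.45  0.8   0.14  1.7  -0.17  0.65  0.57]
dp [-0.003 -0.     0.008]
```

>>> move_arm([
  {"dp": [0, 0, 0], "dr": [0, 0, 0], "gripper": -1},
  {"dp": [0, 0, 0], "dr": [0, 0, 0], "gripper": -1},
  {"dp": [0, 0, 0], "dr": [0, 0, 0], "gripper": -1},
  {"dp": [0, 0, 0], "dr": [0, 0, 0], "gripper": -1},
], force=30)

```text
time_s: 25.42
tool_pos: [583.8, 198.6, 41.2]
eef_rot: [0.0, 0.383, 0.924, 0.0]
wrist_force: [-1.5, -0.2, 3.1]
width: 0.576
```

```bash
python3 d.py 584.7 198.6 41
```

```text
25.43 [583.8 198.6  41.2] yang 44.9 zt [ 0.001  0.    -1.   ] F [-1.5 -0.2  3.1] w 53.5 q [-0.45  0.8   0.14  1.71 -0.17  0.65  0.57]
dp [-0.007  0.006  0.002]
```

>>> move_arm([
  {"dp": [0, 0, -0.2], "dr": [0, 0, 0], "gripper": -1},
  {"dp": [0, 0, -0.6], "dr": [0, 0, 0], "gripper": -1},
  {"dp": [0, 0, -1], "dr": [0, 0, 0], "gripper": -1},
  {"dp": [0, 0, -1], "dr": [0, 0, 0], "gripper": -1},
])

```text
time_s: 25.92
tool_pos: [585.5, 199.0, 143.4]
eef_rot: [0.003, 0.383, 0.924, 0.002]
wrist_force: [0.1, 0.2, -1.6]
width: 0.575
```

```bash
python3 d.py 584.7 198.6 215; python3 - <<'E'
from h import *
f=grab("side"); cv2.imwrite("pics/s13.png",f["frame"][:,:,::-1])
E
```

```text
25.93 [585.5 199.  143.4] yang 44.9 zt [ 0.006  0.002 -1.   ] F [ 0.1  0.2 -1.6] w 53.5 q [-0.47  0.66  0.18  1.64 -0.14  0.85  0.55]
dp [ 0.001 -0.005 -0.716]
```

View pics/s13.png

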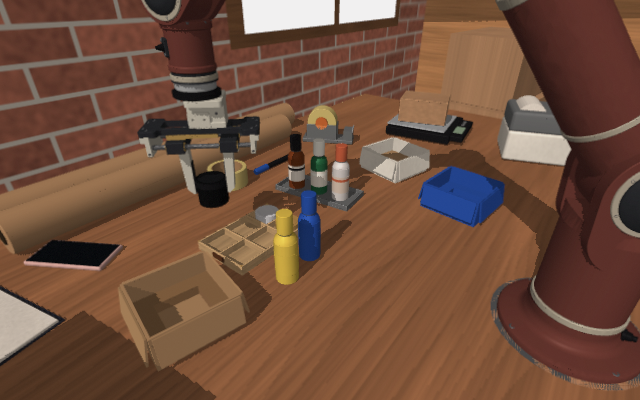

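The tin is held and clear (211,190); bottles stand undisturbed. Raising above bottle height, then transiting to a viewpoint just past the white carton.

>>> move_arm([
  {"dp": [0, 0, -0.5], "dr": [0, 0, 0], "gripper": -1},
  {"dp": [0, 0, -0.88], "dr": [0, 0, 0], "gripper": -1},
  {"dp": [0, 0, -0.88], "dr": [0, 0, 0], "gripper": -1},
])

```text
time_s: 26.35
tool_pos: [584.5, 198.7, 229.5]
eef_rot: [0.001, 0.383, 0.924, 0.001]
wrist_force: [0.5, 0.1, -2.0]
width: 0.578
```

>>> move_arm([
  {"dp": [-0.25, -0.25, 0], "dr": [0, 0, 0], "gripper": -1},
  {"dp": [-0.55, -0.55, 0], "dr": [0, 0, 0], "gripper": -1},
  {"dp": [-0.87, -0.9, 0], "dr": [0, 0, 0], "gripper": -1},
])

```text
time_s: 26.72
tool_pos: [579.3, 72.7, 224.8]
eef_rot: [-0.003, 0.382, 0.924, -0.002]
wrist_force: [0.5, 0.1, -2.2]
width: 0.574
```

>>> move_arm([
  {"dp": [-0.3, -0.3, 0], "dr": [0, 0, 0], "gripper": -1},
  {"dp": [-0.6, -0.6, 0], "dr": [0, 0, 0], "gripper": -1},
  {"dp": [-0.87, -0.9, 0], "dr": [0, 0, 0], "gripper": -1},
])

```text
time_s: 27.1
tool_pos: [577.0, -53.0, 225.0]
eef_rot: [-0.003, 0.383, 0.924, -0.001]
wrist_force: [0.7, -1.0, -2.0]
width: 0.575
```

>>> move_arm([
  {"dp": [-0.3, -0.3, 0], "dr": [0, 0, 0], "gripper": -1},
  {"dp": [-0.6, -0.6, 0], "dr": [0, 0, 0], "gripper": -1},
  {"dp": [-0.87, -0.9, 0], "dr": [0, 0, 0], "gripper": -1},
])

```text
time_s: 27.48
tool_pos: [574.8, -177.6, 224.7]
eef_rot: [-0.003, 0.383, 0.924, -0.0]
wrist_force: [-0.1, 0.6, -2.4]
width: 0.578
```

```bash
python3 d.py 570 -420 230
```

```text
27.48 [ 574.8 -177.6  224.7] yang 44.9 zt [-0.007  0.002 -1.   ] F [-0.1  0.6 -2.4] w 53.8 q [ 0.13  0.56  0.21  1.58 -0.13  1.03  1.17]
dp [-1.682 -1.746 -0.056]
```

>>> move_arm([
  {"dp": [-0.3, -0.3, 0], "dr": [0, 0, 0], "gripper": -1},
  {"dp": [-0.6, -0.6, 0], "dr": [0, 0, 0], "gripper": -1},
  {"dp": [-0.85, -0.87, 0], "dr": [0, 0, 0], "gripper": -1},
])

```text
time_s: 27.85
tool_pos: [573.3, -299.3, 224.4]
eef_rot: [-0.004, 0.384, 0.923, 0.0]
wrist_force: [0.9, -0.4, -1.4]
width: 0.572
```

>>> move_arm([
  {"dp": [-0.3, -0.3, 0], "dr": [0, 0, 0], "gripper": -1},
  {"dp": [-0.6, -0.6, 0], "dr": [0, 0, 0], "gripper": -1},
  {"dp": [-0.8, -0.85, 0], "dr": [0, 0, 0], "gripper": -1},
  {"dp": [-0.8, -0.85, 0], "dr": [0, 0, 0], "gripper": -1},
  {"dp": [-0.8, -0.85, 0], "dr": [0, 0, 0], "gripper": -1},
])

```text
time_s: 28.48
tool_pos: [571.1, -413.3, 225.5]
eef_rot: [-0.003, 0.383, 0.924, 0.001]
wrist_force: [0.5, 0.6, -1.4]
width: 0.578
```

```bash
python3 d.py 494 -350 180; python3 - <<'E'
from h import *
f=grab("wrist"); cv2.imwrite("pics/w14.png",f["frame"][:,:,::-1])
np.save("w14.npy",f,allow_pickle=True)
P=cloud(f);Z=P[...,2]
m=(Z>54)&(Z<70)&(np.hypot(P[...,0]-494,P[...,1]+350)<105)
print(m.sum(),np.median(Z[m]),cv2.minAreaRect(P[m][:,:2].astype(np.float32)))
E
```

```text
28.48 [ 571.1 -413.3  225.5] yang 45.0 zt [-0.004  0.005 -1.   ] F [ 0.5  0.6 -1.4] w 53.7 q [ 0.49  0.72  0.21  1.24 -0.15  1.19  1.49]
dp [ 0.99  -0.098  0.461]
4364 60.4390134754193 ((494.06915283203125, -351.4605407714844), (142.25436401367188, 142.20352172851562), 76.08696746826172)
```

View pics/w14.png

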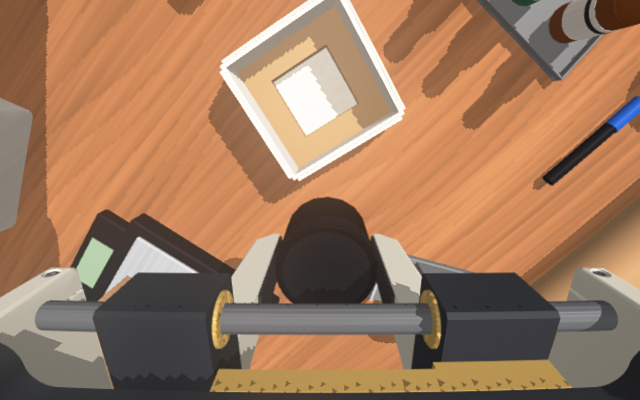

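Carton's rim and its well (corners about (274,78), (325,46), (357,101), (307,136)) are clearly visible.

```bash
python3 - <<'E'
from h import *
f=np.load("w14.npy",allow_pickle=True).item()
A=atz(f,[(273,78),(325.5,45.5),(357.5,101.5),(307,136)],22); print(A.round(1),A.mean(0).round(1),np.linalg.norm(A-np.roll(A,1,0),axis=1).round(1))
P=cloud(f);print(P[100,300],P[60,345],P[75,310])
B=atz(f,[(221,68),(343,-2),(404,112),(296,181)],62); print(B.round(1),((B[0]+B[2])/2).round(1))
E
python3 d.py 494 -350 180
```

```text
[[ 451.  -373.7   22. ]
 [ 468.9 -309.3   22. ]
 [ 535.4 -324.8   22. ]
 [ 521.8 -392.7   22. ]] [ 494.3 -350.1   22. ] [73.3 66.9 68.3 69.3]
[ 486.88137987 -370.24593563    2.60594695] [ 494.04034962 -304.15404506   19.44767644] [ 475.81281446 -341.82547083    2.1800474 ]
[[ 415.8 -400.8   62. ]
 [ 456.9 -274.4   62. ]
 [ 573.8 -301.8   62. ]
 [ 545.8 -431.3   62. ]] [ 494.8 -351.3   62. ]
28.52 [ 571.7 -412.8  226.3] yang 45.0 zt [-0.002  0.004 -1.   ] F [-0.6 -0.3 -2.1] w 53.4 q [ 0.49  0.72  0.21  1.24 -0.15  1.19  1.49]
dp [ 0.992 -0.105  0.467]
```

>>> move_arm([
  {"dp": [0.4, -0.05, 0], "dr": [0, 0, 0], "gripper": -1},
  {"dp": [0.8, -0.1, 0], "dr": [0, 0, 0], "gripper": -1},
  {"dp": [0.98, -0.11, 0.2], "dr": [0, 0, 0], "gripper": -1},
  {"dp": [0.98, -0.11, 0.6], "dr": [0, 0, 0], "gripper": -1},
  {"dp": [0.98, -0.11, 0.6], "dr": [0, 0, 0], "gripper": -1},
])

```text
time_s: 29.15
tool_pos: [493.2, -350.0, 165.9]
eef_rot: [-0.004, 0.382, 0.924, 0.001]
wrist_force: [-0.0, 0.3, -1.3]
width: 0.574
```

```bash
python3 d.py 494.4 -350.8 110
```

```text
29.15 [ 493.2 -350.   165.9] yang 45.1 zt [-0.006  0.006 -1.   ] F [-0.   0.3 -1.3] w 53.3 q [ 0.46  0.62  0.2   1.64 -0.15  0.9   1.51]
dp [-0.018  0.003  0.559]
```

>>> move_arm([
  {"dp": [-0.01, 0, 0.2], "dr": [0, 0, 0], "gripper": -1},
  {"dp": [-0.01, 0, 0.4], "dr": [0, 0, 0], "gripper": -1},
  {"dp": [-0.01, 0, 0.56], "dr": [0, 0, 0], "gripper": -1},
  {"dp": [-0.01, 0, 0.56], "dr": [0, 0, 0], "gripper": -1},
  {"dp": [-0.01, 0, 0.56], "dr": [0, 0, 0], "gripper": -1},
])

```text
time_s: 29.78
tool_pos: [495.9, -354.7, 113.6]
eef_rot: [0.001, 0.383, 0.924, -0.0]
wrist_force: [0.1, -0.7, -1.3]
width: 0.576
```

```bash
python3 d.py 494.4 -350.8 41; python3 - <<'E'
from h import *
f=grab("wrist"); cv2.imwrite("pics/w15.png",f["frame"][:,:,::-1])
f=grab("side"); crop(f,(340,90,460,200),"s15.png",5)
E
```

```text
29.77 [ 495.9 -354.7  113.6] yang 44.9 zt [ 0.001 -0.001 -1.   ] F [ 0.1 -0.7 -1.3] w 53.6 q [ 0.47  0.69  0.19  1.68 -0.17  0.78  1.52]
dp [0.039 0.017 0.726]
```

View pics/w15.png

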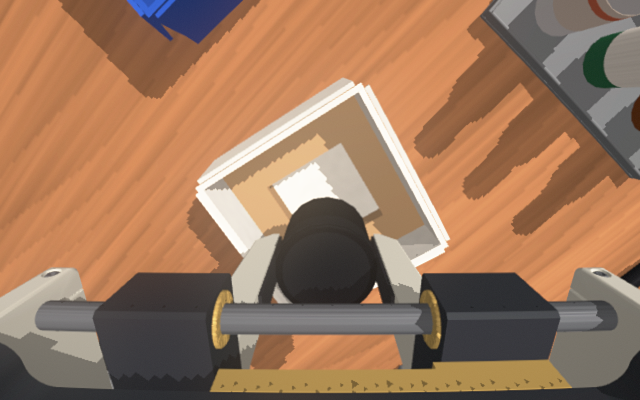

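View pics/s15.png

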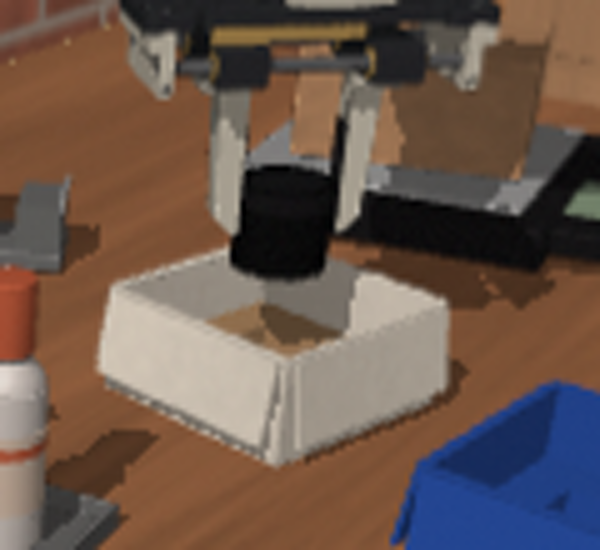

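The tin is above the carton. Correcting 4 mm and descending to just inside the well.

>>> move_arm([
  {"dp": [0.04, 0.02, 0.15], "dr": [0, 0, 0], "gripper": -1},
  {"dp": [0.04, 0.02, 0.35], "dr": [0, 0, 0], "gripper": -1},
  {"dp": [0.04, 0.02, 0.5], "dr": [0, 0, 0], "gripper": -1},
  {"dp": [0.04, 0.02, 0.5], "dr": [0, 0, 0], "gripper": -1},
  {"dp": [0.04, 0.02, 0.5], "dr": [0, 0, 0], "gripper": -1},
])

```text
time_s: 30.5
tool_pos: [494.1, -350.4, 63.0]
eef_rot: [0.0, 0.383, 0.924, -0.0]
wrist_force: [0.8, -0.9, -1.0]
width: 0.574
```

```bash
python3 d.py 494.4 -350.8 41; python3 - <<'E'
from h import *
f=grab("wrist"); cv2.imwrite("pics/w16.png",f["frame"][:,:,::-1])
E
python3 d.py 494.4 -350.8 41
```

```text
30.5 [ 494.1 -350.4   63. ] yang 44.9 zt [ 0.001 -0.001 -1.   ] F [ 0.8 -0.9 -1. ] w 53.4 q [ 0.48  0.75  0.17  1.73 -0.18  0.67  1.53]
dp [-0.005 -0.001  0.22 ]
30.55 [ 494.2 -350.5   63.3] yang 44.9 zt [ 0.001 -0.001 -1.   ] F [-0.4 -0.1 -1.3] w 53.7 q [ 0.48  0.75  0.17  1.73 -0.18  0.67  1.53]
dp [-0.003 -0.001  0.223]
```

View pics/w16.png

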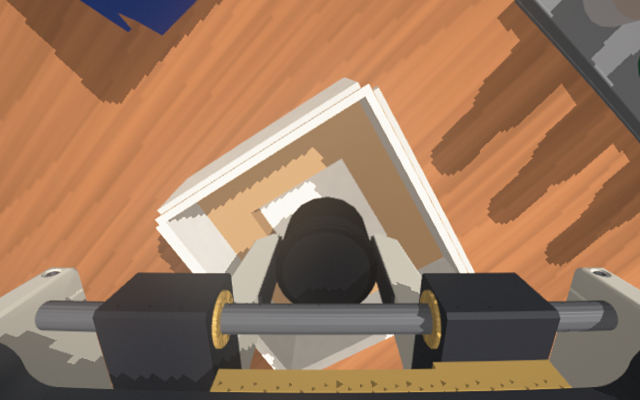

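>>> move_arm([
  {"dp": [0, 0, 0.05], "dr": [0, 0, 0], "gripper": -1},
  {"dp": [0, 0, 0.1], "dr": [0, 0, 0], "gripper": -1},
  {"dp": [0, 0, 0.15], "dr": [0, 0, 0], "gripper": -1},
  {"dp": [0, 0, 0.2], "dr": [0, 0, 0], "gripper": -1},
  {"dp": [0, 0, 0.21], "dr": [0, 0, 0], "gripper": -1},
])

```text
time_s: 31.18
tool_pos: [493.5, -349.8, 41.1]
eef_rot: [-0.001, 0.383, 0.924, 0.0]
wrist_force: [-0.1, -0.1, -0.7]
width: 0.575
```

>>> move_arm([
  {"dp": [0, 0, 0.01], "dr": [0, 0, 0], "gripper": -1},
  {"dp": [0, 0, 0.02], "dr": [0, 0, 0], "gripper": -1},
  {"dp": [0, 0, 0.02], "dr": [0, 0, 0], "gripper": -1},
])

```text
time_s: 31.55
tool_pos: [493.9, -350.1, 40.2]
eef_rot: [0.0, 0.383, 0.924, -0.0]
wrist_force: [-0.1, 0.5, 1.7]
width: 0.575
```

Contact at z 40.2, as predicted. Open only to about 68 mm to stay off the carton walls, then rise.

>>> move_arm([
  {"dp": [0, 0, 0], "dr": [0, 0, 0], "gripper": 0.3},
  {"dp": [0, 0, 0], "dr": [0, 0, 0], "gripper": 0.45},
  {"dp": [0, 0, 0], "dr": [0, 0, 0], "gripper": 0.45},
  {"dp": [0, 0, -0.3], "dr": [0, 0, 0], "gripper": 0.45},
  {"dp": [0, 0, -0.8], "dr": [0, 0, 0], "gripper": 0.45},
])

```text
time_s: 32.17
tool_pos: [492.7, -349.1, 118.7]
eef_rot: [-0.002, 0.383, 0.924, 0.0]
wrist_force: [0.7, -0.6, 0.5]
width: 0.724
```

>>> move_arm([
  {"dp": [-0.1, 0, -0.5], "dr": [0, 0, 0], "gripper": 0.4},
  {"dp": [-0.5, 0, -0.9], "dr": [0, 0, 0], "gripper": 0.4},
  {"dp": [-0.9, 0, -0.9], "dr": [0, 0, 0], "gripper": 0.4},
  {"dp": [-0.9, 0, -0.9], "dr": [0, 0, 0], "gripper": 0.4},
])

```text
time_s: 32.67
tool_pos: [558.1, -415.3, 209.0]
eef_rot: [0.0, 0.384, 0.924, -0.001]
wrist_force: [0.2, -0.1, -0.5]
width: 0.694
```

```bash
python3 d.py 514 -110 205;  python3 - <<'E'
from caps import *
f=grab("wrist"); cv2.imwrite("pics/w17.png",f["frame"][:,:,::-1]); caps(f,dict(tin=(494,-350)),40,62,32)
P=cloud(f);Z=P[...,2]
m=(Z>54)&(Z<70)&(np.hypot(P[...,0]-494,P[...,1]+350)<105)&(np.hypot(P[...,0]-494,P[...,1]+350)>50)
print(cv2.minAreaRect(P[m][:,:2].astype(np.float32)))
f=grab("top"); caps(f,dict(amber=(638,-94),green=(575,-105),white=(513,-112)))
E
```

```text
32.67 [ 558.1 -415.3  209. ] yang 44.9 zt [ 0.    -0.001 -1.   ] F [ 0.2 -0.1 -0.5] w 64.5 q [ 0.5   0.72  0.21  1.31 -0.15  1.13  1.51]
dp [2.474 1.842 0.036]
tin n 2531 z 53.6 mean [ 496.2 -350.3   53.4] circ 496.5 -350.7 r 27.3
((494.0697021484375, -351.43939208984375), (141.91018676757812, 141.8063201904297), 76.09919738769531)
amber n 126 z 140.4 mean [638.2 -94.8 140.3] circ 638.1 -94.9 r 13.8
green n 128 z 140.5 mean [ 574.  -106.3  140.1] circ 573.7 -106.2 r 14.1
white n 128 z 140.5 mean [ 512.9 -113.   140.2] circ 512.9 -112.8 r 13.6
```

View pics/w17.png

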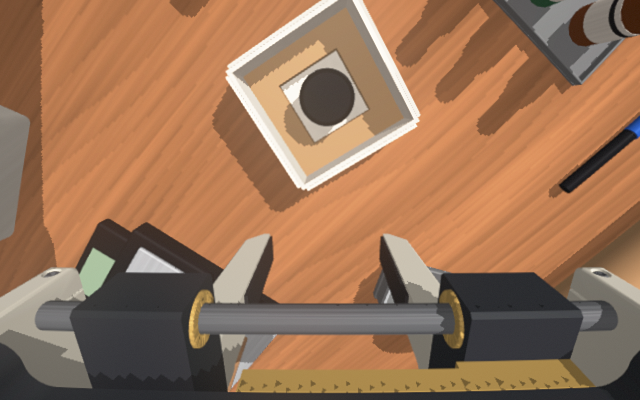

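The tin stands in the well, top at 53.6 mm and about 2 mm off centre. Now bring back white, then green, then amber.

>>> move_arm([
  {"dp": [0.4, 0.3, 0], "dr": [0, 0, 0], "gripper": 0.4},
  {"dp": [0.8, 0.6, 0], "dr": [0, 0, 0], "gripper": 0.4},
  {"dp": [1, 0.75, 0], "dr": [0, 0, 0], "gripper": 0.4},
])

```text
time_s: 33.15
tool_pos: [538.9, -285.2, 209.5]
eef_rot: [-0.001, 0.381, 0.924, 0.001]
wrist_force: [0.5, 0.0, -0.3]
width: 0.7
```

>>> move_arm([
  {"dp": [0.4, 0.3, 0], "dr": [0, 0, 0], "gripper": 0.4},
  {"dp": [0.8, 0.6, 0], "dr": [0, 0, 0], "gripper": 0.4},
  {"dp": [1, 0.75, 0], "dr": [0, 0, 0], "gripper": 0.4},
  {"dp": [1, 0.75, 0], "dr": [0, 0, 0], "gripper": 0.4},
  {"dp": [1, 0.75, 0], "dr": [0, 0, 0], "gripper": 0.4},
])

```text
time_s: 33.78
tool_pos: [521.8, -167.6, 209.8]
eef_rot: [0.0, 0.384, 0.923, -0.001]
wrist_force: [0.3, -1.3, -0.2]
width: 0.702
```

```bash
cat > sl.py <<'E'
from caps import *
f=grab("wrist"); caps(f,dict(amber=(638,-94),green=(575,-105),white=(514,-112)))
E
python3 sl.py; python3 d.py 514.7 -111.5 184
```

```text
amber n 850 z 140.3 mean [639.6 -94.  140.1] circ 639.5 -94.5 r 15.1
green n 967 z 140.1 mean [ 575.6 -105.2  140. ] circ 575.7 -105.7 r 14.6
white n 1057 z 140.1 mean [ 514.9 -112.2  140. ] circ 515.0 -112.2 r 13.9
33.83 [ 521.9 -168.1  209.7] yang 44.8 zt [-0.    -0.001 -1.   ] F [ 0.6 -0.1  0.4] w 65.2 q [ 0.12  0.49  0.22  1.76 -0.13  0.91  1.18]
dp [0.453 0.348 0.257]
```

>>> move_arm([
  {"dp": [0.3, 0.25, 0.1], "dr": [0, 0, 0], "gripper": 0.4},
  {"dp": [0.45, 0.35, 0.26], "dr": [0, 0, 0], "gripper": 0.4},
  {"dp": [0.45, 0.35, 0.26], "dr": [0, 0, 0], "gripper": 0.4},
  {"dp": [0.45, 0.35, 0.26], "dr": [0, 0, 0], "gripper": 0.4},
  {"dp": [0.45, 0.35, 0.26], "dr": [0, 0, 0], "gripper": 0.4},
])

```text
time_s: 34.45
tool_pos: [515.8, -111.6, 184.3]
eef_rot: [0.001, 0.384, 0.923, -0.0]
wrist_force: [-0.5, 0.6, -0.2]
width: 0.699
```

```bash
python3 sl.py; python3 d.py 515 -112.2 121;  python3 - <<'E'
from h import *
f=grab("wrist"); cv2.imwrite("pics/w18.png",f["frame"][:,:,::-1])
E
```

```text
amber few 0
green n 374 z 140.0 mean [ 572.2 -111.5  139.9] circ 573.9 -108.0 r 14.1
white n 1140 z 140.1 mean [ 514.6 -111.4  139.9] circ 514.8 -111.4 r 14.3
34.5 [ 515.7 -111.3  184.2] yang 44.8 zt [ 0.001 -0.001 -1.   ] F [-0.2 -0.6  0.5] w 64.9 q [ 0.03  0.49  0.21  1.85 -0.13  0.82  1.09]
dp [-0.001 -0.012  0.632]
```

View pics/w18.png

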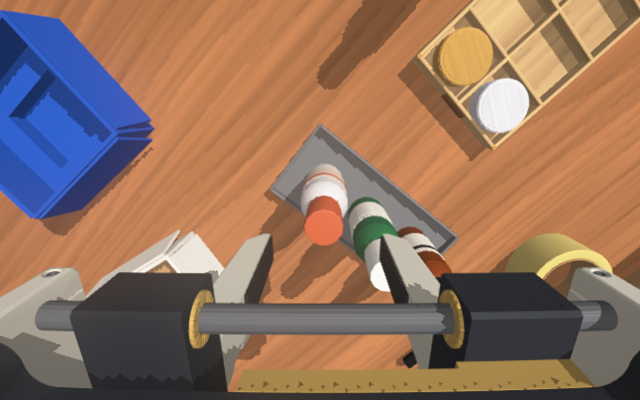

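Copper cap (324,227) is centred. The fingers clear green by calculation (about 16 mm). Down and grip.

>>> move_arm([
  {"dp": [0, -0.01, 0.3], "dr": [0, 0, 0], "gripper": 0.3},
  {"dp": [0, -0.01, 0.62], "dr": [0, 0, 0], "gripper": 0.3},
  {"dp": [0, -0.01, 0.62], "dr": [0, 0, 0], "gripper": 0.3},
  {"dp": [0, -0.01, 0.62], "dr": [0, 0, 0], "gripper": 0.3},
  {"dp": [0, -0.01, 0.62], "dr": [0, 0, 0], "gripper": 0.3},
])

```text
time_s: 35.17
tool_pos: [515.6, -110.7, 123.0]
eef_rot: [0.001, 0.383, 0.924, 0.0]
wrist_force: [0.0, -0.4, 0.9]
width: 0.651
```

>>> move_arm([
  {"dp": [0, 0, 0], "dr": [0, 0, 0], "gripper": -1},
  {"dp": [0, 0, 0], "dr": [0, 0, 0], "gripper": -1},
  {"dp": [0, 0, 0], "dr": [0, 0, 0], "gripper": -1},
  {"dp": [0, 0, 0], "dr": [0, 0, 0], "gripper": -1},
  {"dp": [0, 0, 0], "dr": [0, 0, 0], "gripper": -1},
], force=25)

```text
time_s: 35.8
tool_pos: [514.5, -110.4, 121.6]
eef_rot: [-0.0, 0.383, 0.924, -0.0]
wrist_force: [-0.1, 0.2, 0.4]
width: 0.297
```

```bash
python3 d.py 515 -112 213
```

```text
35.8 [ 514.5 -110.4  121.6] yang 44.9 zt [-0. -0. -1.] F [-0.1  0.2  0.4] w 27.7 q [ 0.05  0.57  0.19  1.91 -0.16  0.67  1.12]
dp [-0.015 -0.008 -0.914]
```

>>> move_arm([
  {"dp": [0, 0, -0.2], "dr": [0, 0, 0], "gripper": -1},
  {"dp": [0, 0, -0.5], "dr": [0, 0, 0], "gripper": -1},
  {"dp": [0, 0, -0.9], "dr": [0, 0, 0], "gripper": -1},
  {"dp": [0, 0, -0.9], "dr": [0, 0, 0], "gripper": -1},
])

```text
time_s: 36.3
tool_pos: [516.3, -110.9, 214.2]
eef_rot: [0.003, 0.383, 0.924, 0.001]
wrist_force: [-0.4, -0.5, -1.8]
width: 0.302
```

```bash
python3 d.py 521 200 205
```

```text
36.3 [ 516.3 -110.9  214.2] yang 44.9 zt [ 0.006 -0.001 -1.   ] F [-0.4 -0.5 -1.8] w 28.1 q [ 0.02  0.45  0.22  1.81 -0.12  0.89  1.08]
dp [2.168 2.228 0.088]
```

>>> move_arm([
  {"dp": [0.3, 0.3, 0], "dr": [0, 0, 0], "gripper": -1},
  {"dp": [0.65, 0.65, 0], "dr": [0, 0, 0], "gripper": -1},
  {"dp": [1, 1, 0], "dr": [0, 0, 0], "gripper": -1},
])

```text
time_s: 36.67
tool_pos: [513.6, 32.4, 210.0]
eef_rot: [-0.001, 0.384, 0.924, -0.001]
wrist_force: [0.3, -0.6, -0.3]
width: 0.298
```

>>> move_arm([
  {"dp": [0.35, 0.35, 0], "dr": [0, 0, 0], "gripper": -1},
  {"dp": [0.7, 0.7, 0], "dr": [0, 0, 0], "gripper": -1},
  {"dp": [0.95, 0.95, 0], "dr": [0, 0, 0], "gripper": -1},
  {"dp": [1, 1, 0], "dr": [0, 0, 0], "gripper": -1},
  {"dp": [1, 1, 0], "dr": [0, 0, 0], "gripper": -1},
])

```text
time_s: 37.3
tool_pos: [514.3, 171.6, 210.5]
eef_rot: [-0.001, 0.383, 0.924, -0.001]
wrist_force: [-0.2, -0.6, -2.3]
width: 0.298
```

```bash
python3 d.py 519.5 201 150
```

```text
37.3 [514.3 171.6 210.5] yang 44.9 zt [-0.002 -0.002 -1.   ] F [-0.2 -0.6 -2.3] w 27.8 q [-0.49  0.48  0.2   1.77 -0.11  0.91  0.53]
dp [0.171 0.246 0.604]
```

>>> move_arm([
  {"dp": [0.17, 0.25, 0.1], "dr": [0, 0, 0], "gripper": -1},
  {"dp": [0.17, 0.25, 0.35], "dr": [0, 0, 0], "gripper": -1},
  {"dp": [0.17, 0.25, 0.6], "dr": [0, 0, 0], "gripper": -1},
  {"dp": [0.17, 0.25, 0.6], "dr": [0, 0, 0], "gripper": -1},
  {"dp": [0.17, 0.25, 0.6], "dr": [0, 0, 0], "gripper": -1},
])

```text
time_s: 37.92
tool_pos: [521.4, 200.8, 152.4]
eef_rot: [0.001, 0.384, 0.923, 0.0]
wrist_force: [0.3, 0.3, -1.3]
width: 0.295
```

```bash
python3 d.py 519.5 201 135; python3 - <<'E'
from h import *
f=grab("wrist"); cv2.imwrite("pics/w19.png",f["frame"][:,:,::-1])
f=grab("side"); crop(f,(180,140,340,280),"s19.png",4)
E
```

```text
37.92 [521.4 200.8 152.4] yang 44.8 zt [ 0.001 -0.    -1.   ] F [ 0.3  0.3 -1.3] w 27.4 q [-0.52  0.57  0.18  1.79 -0.13  0.79  0.5 ]
dp [ 0.015 -0.013  0.174]
```

View pics/w19.png

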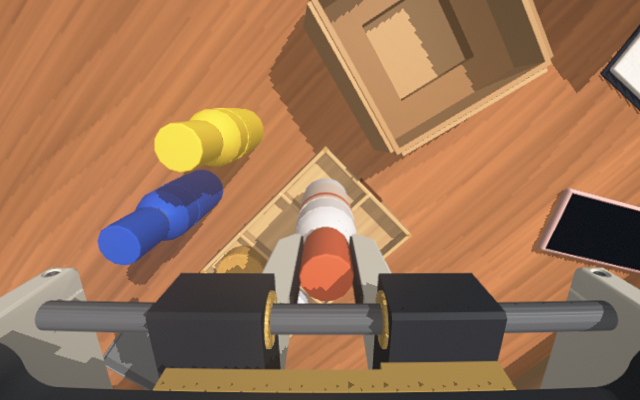

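View pics/s19.png

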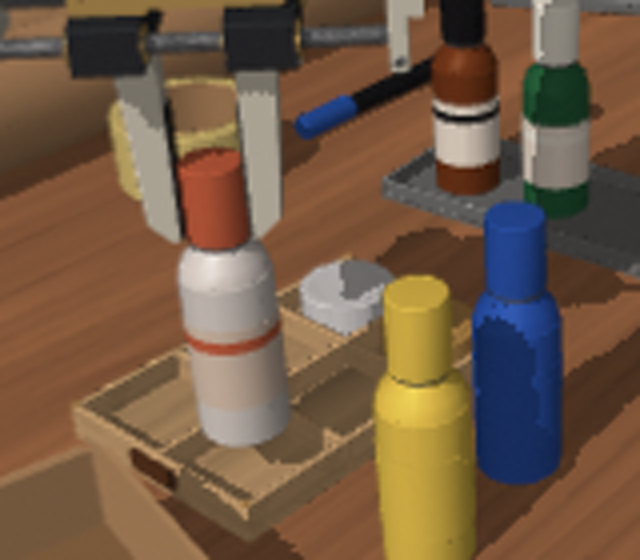

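White hangs above its own front-left cell. Lowering.

>>> move_arm([
  {"dp": [0.01, -0.01, 0.1], "dr": [0, 0, 0], "gripper": -1},
  {"dp": [0.01, -0.01, 0.17], "dr": [0, 0, 0], "gripper": -1},
  {"dp": [0.01, -0.01, 0.22], "dr": [0, 0, 0], "gripper": -1},
  {"dp": [0.01, -0.01, 0.26], "dr": [0, 0, 0], "gripper": -1},
  {"dp": [0.01, -0.01, 0.26], "dr": [0, 0, 0], "gripper": -1},
])

```text
time_s: 38.65
tool_pos: [519.0, 202.1, 125.3]
eef_rot: [-0.0, 0.383, 0.924, -0.0]
wrist_force: [0.1, 0.2, -1.5]
width: 0.298
```

```bash
python3 d.py 519.5 201 123.6
```

```text
38.65 [519.  202.1 125.3] yang 44.9 zt [-0.001 -0.    -1.   ] F [ 0.1  0.2 -1.5] w 27.7 q [-0.52  0.61  0.17  1.82 -0.14  0.72  0.51]
dp [-0.011 -0.005  0.017]
```

>>> move_arm([
  {"dp": [-0.01, 0, 0.01], "dr": [0, 0, 0], "gripper": -1},
  {"dp": [-0.01, 0, 0.02], "dr": [0, 0, 0], "gripper": -1},
  {"dp": [-0.01, 0, 0.025], "dr": [0, 0, 0], "gripper": -1},
  {"dp": [-0.01, 0, 0.025], "dr": [0, 0, 0], "gripper": -1},
])

```text
time_s: 39.15
tool_pos: [520.2, 201.4, 123.6]
eef_rot: [0.0, 0.383, 0.924, 0.0]
wrist_force: [-0.4, 0.1, 1.8]
width: 0.296
```

Contact (+3.5 N change at the predicted height). Release.

>>> move_arm([
  {"dp": [0, 0, 0], "dr": [0, 0, 0], "gripper": -0.2},
  {"dp": [0, 0, 0], "dr": [0, 0, 0], "gripper": 0.2},
  {"dp": [0, 0, 0], "dr": [0, 0, 0], "gripper": 0.4},
  {"dp": [0, 0, -0.3], "dr": [0, 0, 0], "gripper": 0.4},
  {"dp": [0, 0, -0.9], "dr": [0, 0, 0], "gripper": 0.4},
])

```text
time_s: 39.78
tool_pos: [518.2, 201.1, 211.8]
eef_rot: [-0.002, 0.383, 0.924, -0.002]
wrist_force: [-0.1, 0.5, 0.3]
width: 0.694
```

```bash
python3 d.py 575.7 -105.4 205
```

```text
39.77 [518.2 201.1 211.8] yang 44.9 zt [-0.006 -0.003 -1.   ] F [-0.1  0.5  0.3] w 64.6 q [-0.54  0.5   0.19  1.73 -0.11  0.93  0.49]
dp [-2.576 -1.758  0.073]
```

>>> move_arm([
  {"dp": [-0.4, -0.3, 0], "dr": [0, 0, 0], "gripper": 0.4},
  {"dp": [-0.8, -0.6, 0], "dr": [0, 0, 0], "gripper": 0.4},
  {"dp": [-1, -0.7, 0], "dr": [0, 0, 0], "gripper": 0.4},
])

```text
time_s: 40.15
tool_pos: [541.1, 77.3, 213.5]
eef_rot: [0.001, 0.385, 0.923, -0.001]
wrist_force: [-0.1, 0.2, -0.4]
width: 0.7
```

>>> move_arm([
  {"dp": [-0.4, -0.3, 0], "dr": [0, 0, 0], "gripper": 0.4},
  {"dp": [-0.8, -0.6, 0], "dr": [0, 0, 0], "gripper": 0.4},
  {"dp": [-1, -0.7, 0], "dr": [0, 0, 0], "gripper": 0.4},
  {"dp": [-1, -0.7, 0], "dr": [0, 0, 0], "gripper": 0.4},
])

```text
time_s: 40.65
tool_pos: [562.1, -41.3, 213.1]
eef_rot: [0.0, 0.385, 0.923, -0.0]
wrist_force: [1.1, 0.2, 0.5]
width: 0.699
```

```bash
python3 d.py 575.7 -105.4 184
```

```text
40.65 [562.1 -41.3 213.1] yang 44.7 zt [ 0.    -0.001 -1.   ] F [1.1 0.2 0.5] w 65.0 q [-0.1   0.51  0.21  1.71 -0.12  0.94  0.94]
dp [-0.551 -0.353  0.291]
```

>>> move_arm([
  {"dp": [-0.4, -0.3, 0.1], "dr": [0, 0, 0], "gripper": 0.4},
  {"dp": [-0.53, -0.35, 0.29], "dr": [0, 0, 0], "gripper": 0.4},
  {"dp": [-0.53, -0.35, 0.29], "dr": [0, 0, 0], "gripper": 0.4},
  {"dp": [-0.53, -0.35, 0.29], "dr": [0, 0, 0], "gripper": 0.4},
  {"dp": [-0.53, -0.35, 0.29], "dr": [0, 0, 0], "gripper": 0.4},
])

```text
time_s: 41.28
tool_pos: [575.1, -99.2, 184.7]
eef_rot: [0.0, 0.382, 0.924, 0.001]
wrist_force: [-0.3, -0.3, 0.5]
width: 0.701
```

```bash
python3 sl.py; python3 d.py 575.7 -105.4 121;  python3 - <<'E'
from h import *
f=grab("wrist"); cv2.imwrite("pics/w20.png",f["frame"][:,:,::-1])
E
```

```text
amber n 323 z 140.2 mean [ 636.3 -100.5  139.9] circ 638.2 -97.0 r 13.8
green n 1121 z 140.1 mean [ 575.9 -104.7  139.9] circ 575.8 -105.0 r 14.3
white few 0
41.33 [575.  -99.6 184.8] yang 45.1 zt [ 0.001  0.001 -1.   ] F [ 0.5 -0.6 -0.2] w 65.1 q [ 0.01  0.57  0.2   1.69 -0.14  0.9   1.05]
dp [-0.046 -0.037  0.638]
```

View pics/w20.png

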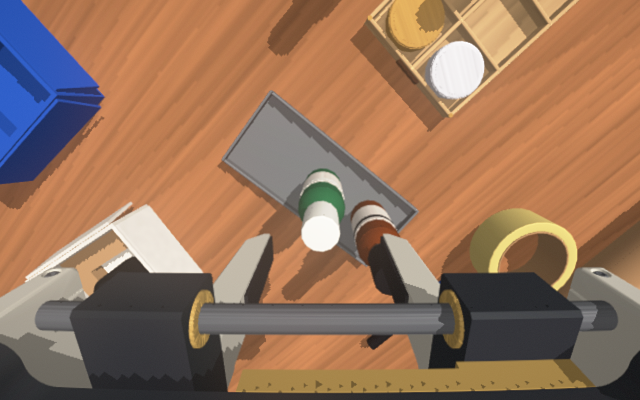

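Green's white cap is at (321,234), so I need about 5 mm of correction before descending.

>>> move_arm([
  {"dp": [-0.045, -0.035, 0], "dr": [0, 0, 0], "gripper": 0.3},
  {"dp": [-0.045, -0.035, 0.1], "dr": [0, 0, 0], "gripper": 0.3},
  {"dp": [-0.045, -0.035, 0.4], "dr": [0, 0, 0], "gripper": 0.3},
  {"dp": [-0.045, -0.035, 0.63], "dr": [0, 0, 0], "gripper": 0.3},
  {"dp": [-0.045, -0.035, 0.63], "dr": [0, 0, 0], "gripper": 0.3},
])

```text
time_s: 42.0
tool_pos: [573.7, -106.6, 118.9]
eef_rot: [-0.003, 0.383, 0.924, -0.001]
wrist_force: [0.3, 0.2, 0.3]
width: 0.646
```

>>> move_arm([
  {"dp": [0, 0, 0], "dr": [0, 0, 0], "gripper": 0.3},
  {"dp": [0, 0, 0], "dr": [0, 0, 0], "gripper": -1},
  {"dp": [0, 0, 0], "dr": [0, 0, 0], "gripper": -1},
  {"dp": [0, 0, 0], "dr": [0, 0, 0], "gripper": -1},
  {"dp": [0, 0, 0], "dr": [0, 0, 0], "gripper": -1},
], force=25)

```text
time_s: 42.62
tool_pos: [575.5, -106.8, 121.4]
eef_rot: [0.0, 0.383, 0.924, 0.0]
wrist_force: [0.5, 0.6, 0.4]
width: 0.296
```

```bash
python3 d.py 575.7 -105.3 121
```

```text
42.62 [ 575.5 -106.8  121.4] yang 44.9 zt [ 0. -0. -1.] F [0.5 0.6 0.4] w 27.5 q [ 0.03  0.65  0.18  1.75 -0.16  0.76  1.08]
dp [0.01  0.012 0.004]
```

>>> move_arm([
  {"dp": [0, 0, 0], "dr": [0, 0, 0], "gripper": -1},
  {"dp": [0, 0, -0.2], "dr": [0, 0, 0], "gripper": -1},
  {"dp": [0, 0, -0.5], "dr": [0, 0, 0], "gripper": -1},
  {"dp": [0, 0, -0.9], "dr": [0, 0, 0], "gripper": -1},
  {"dp": [0, 0, -0.9], "dr": [0, 0, 0], "gripper": -1},
])

```text
time_s: 43.25
tool_pos: [577.1, -107.5, 213.8]
eef_rot: [0.003, 0.383, 0.924, 0.001]
wrist_force: [-0.1, 0.5, -2.3]
width: 0.295
```

```bash
python3 d.py 521 140.5 205
```

```text
43.25 [ 577.1 -107.5  213.8] yang 44.9 zt [ 0.006 -0.001 -1.   ] F [-0.1  0.5 -2.3] w 27.4 q [ 0.01  0.54  0.21  1.65 -0.13  0.96  1.05]
dp [2.153 1.353 0.081]
```

>>> move_arm([
  {"dp": [0.3, 0.2, 0], "dr": [0, 0, 0], "gripper": -1},
  {"dp": [0.65, 0.4, 0], "dr": [0, 0, 0], "gripper": -1},
  {"dp": [1, 0.65, 0], "dr": [0, 0, 0], "gripper": -1},
])

```text
time_s: 43.62
tool_pos: [548.9, 10.5, 209.1]
eef_rot: [-0.002, 0.384, 0.923, -0.001]
wrist_force: [0.6, 0.3, -2.5]
width: 0.295
```

>>> move_arm([
  {"dp": [0.35, 0.25, 0], "dr": [0, 0, 0], "gripper": -1},
  {"dp": [0.7, 0.45, 0], "dr": [0, 0, 0], "gripper": -1},
  {"dp": [0.95, 0.62, 0], "dr": [0, 0, 0], "gripper": -1},
  {"dp": [1, 0.65, 0], "dr": [0, 0, 0], "gripper": -1},
  {"dp": [1, 0.65, 0], "dr": [0, 0, 0], "gripper": -1},
])

```text
time_s: 44.25
tool_pos: [525.8, 125.4, 210.2]
eef_rot: [-0.0, 0.383, 0.924, -0.001]
wrist_force: [-0.2, -1.0, -2.2]
width: 0.294
```

```bash
python3 d.py 522.2 139.4 150
```

```text
44.25 [525.8 125.4 210.2] yang 44.9 zt [-0.002 -0.002 -1.   ] F [-0.2 -1.  -2.2] w 27.4 q [-0.41  0.48  0.2   1.78 -0.12  0.9   0.63]
dp [0.125 0.075 0.602]
```

>>> move_arm([
  {"dp": [0.12, 0.07, 0], "dr": [0, 0, 0], "gripper": -1},
  {"dp": [0.12, 0.07, 0.3], "dr": [0, 0, 0], "gripper": -1},
  {"dp": [0.12, 0.07, 0.6], "dr": [0, 0, 0], "gripper": -1},
  {"dp": [0.12, 0.07, 0.6], "dr": [0, 0, 0], "gripper": -1},
  {"dp": [0.12, 0.07, 0.6], "dr": [0, 0, 0], "gripper": -1},
])

```text
time_s: 44.88
tool_pos: [523.6, 139.8, 152.1]
eef_rot: [0.001, 0.384, 0.923, 0.0]
wrist_force: [-0.5, -0.2, -1.6]
width: 0.292
```

```bash
python3 d.py 522.2 139.4 125; python3 - <<'E'
from h import *
f=grab("wrist"); cv2.imwrite("pics/w21.png",f["frame"][:,:,::-1])
E
python3 d.py 522.2 139.4 125
```

```text
44.88 [523.6 139.8 152.1] yang 44.9 zt [ 0.002  0.    -1.   ] F [-0.5 -0.2 -1.6] w 27.2 q [-0.42  0.55  0.18  1.84 -0.14  0.76  0.62]
dp [ 0.007 -0.013  0.271]
44.92 [523.8 139.9 152.4] yang 44.9 zt [ 0.003  0.001 -1.   ] F [-1.3 -0.  -1.8] w 27.4 q [-0.42  0.55  0.18  1.84 -0.14  0.76  0.62]
dp [ 0.008 -0.016  0.274]
```

View pics/w21.png

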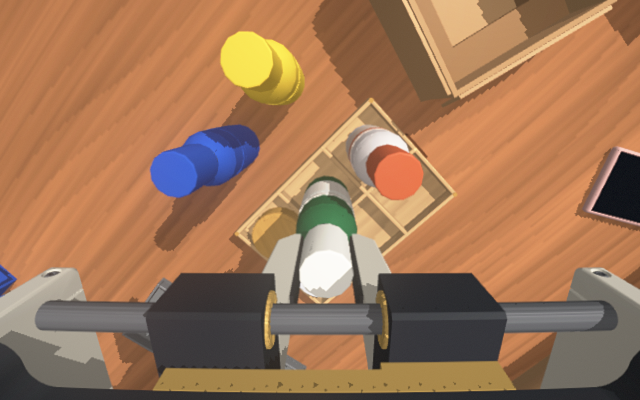

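Green is over the front-middle cell and white stands clear at (385,165). Lowering.

>>> move_arm([
  {"dp": [0.01, -0.01, 0.1], "dr": [0, 0, 0], "gripper": -1},
  {"dp": [0.01, -0.01, 0.17], "dr": [0, 0, 0], "gripper": -1},
  {"dp": [0.01, -0.01, 0.22], "dr": [0, 0, 0], "gripper": -1},
  {"dp": [0.01, -0.01, 0.26], "dr": [0, 0, 0], "gripper": -1},
  {"dp": [0.01, -0.01, 0.26], "dr": [0, 0, 0], "gripper": -1},
])

```text
time_s: 45.55
tool_pos: [521.1, 139.9, 124.8]
eef_rot: [-0.0, 0.383, 0.924, -0.0]
wrist_force: [-0.5, -0.7, -1.7]
width: 0.292
```

```bash
python3 d.py 522.2 139.4 123.4
```

```text
45.55 [521.1 139.9 124.8] yang 44.9 zt [-0.001 -0.    -1.   ] F [-0.5 -0.7 -1.7] w 27.2 q [-0.42  0.59  0.17  1.87 -0.15  0.7   0.63]
dp [-0.012  0.004  0.014]
```

>>> move_arm([
  {"dp": [-0.01, 0, 0.01], "dr": [0, 0, 0], "gripper": -1},
  {"dp": [-0.01, 0, 0.02], "dr": [0, 0, 0], "gripper": -1},
  {"dp": [-0.01, 0, 0.025], "dr": [0, 0, 0], "gripper": -1},
  {"dp": [-0.01, 0, 0.025], "dr": [0, 0, 0], "gripper": -1},
])

```text
time_s: 46.05
tool_pos: [522.3, 139.2, 123.3]
eef_rot: [0.0, 0.383, 0.924, 0.0]
wrist_force: [0.2, -0.5, 3.9]
width: 0.293
```

Contact. Release.

>>> move_arm([
  {"dp": [0, 0, 0], "dr": [0, 0, 0], "gripper": -0.2},
  {"dp": [0, 0, 0], "dr": [0, 0, 0], "gripper": 0.1},
  {"dp": [0, 0, 0], "dr": [0, 0, 0], "gripper": 0.3},
  {"dp": [0, 0, -0.3], "dr": [0, 0, 0], "gripper": 0.3},
  {"dp": [0, 0, -0.9], "dr": [0, 0, 0], "gripper": 0.4},
])

```text
time_s: 46.68
tool_pos: [520.2, 139.0, 211.4]
eef_rot: [-0.003, 0.383, 0.924, -0.002]
wrist_force: [1.3, 2.1, -0.3]
width: 0.688
```

```bash
python3 d.py 639.6 -94.2 205
```

```text
46.67 [520.2 139.  211.4] yang 44.9 zt [-0.006 -0.002 -1.   ] F [ 1.3  2.1 -0.3] w 63.9 q [-0.44  0.47  0.2   1.78 -0.12  0.91  0.6 ]
dp [-2.494 -0.802  0.061]
```

>>> move_arm([
  {"dp": [-0.5, -0.15, 0], "dr": [0, 0, 0], "gripper": 0.4},
  {"dp": [-1, -0.3, 0], "dr": [0, 0, 0], "gripper": 0.4},
])

```text
time_s: 46.92
tool_pos: [572.3, 47.2, 213.7]
eef_rot: [0.001, 0.382, 0.924, 0.001]
wrist_force: [-0.3, -0.2, -0.1]
width: 0.701
```

>>> move_arm([
  {"dp": [-0.5, -0.15, 0], "dr": [0, 0, 0], "gripper": 0.4},
  {"dp": [-0.95, -0.3, 0], "dr": [0, 0, 0], "gripper": 0.4},
  {"dp": [-0.95, -0.3, 0], "dr": [0, 0, 0], "gripper": 0.4},
  {"dp": [-0.95, -0.3, 0], "dr": [0, 0, 0], "gripper": 0.4},
])

```text
time_s: 47.42
tool_pos: [616.8, -40.1, 212.2]
eef_rot: [-0.001, 0.383, 0.924, 0.0]
wrist_force: [-1.2, 0.4, 0.1]
width: 0.702
```

```bash
python3 sl.py; python3 d.py 639.6 -94.2 184
```

```text
amber n 756 z 140.1 mean [640.4 -92.6 139.9] circ 640.3 -92.4 r 14.7
green few 0
white few 0
47.48 [616.7 -39.2 212.3] yang 45.1 zt [-0.001  0.002 -1.   ] F [-0.   1.  -0.1] w 65.3 q [-0.1   0.59  0.21  1.55 -0.14  1.01  0.94]
dp [-0.551 -0.228  0.282]
```

>>> move_arm([
  {"dp": [-0.4, -0.2, 0], "dr": [0, 0, 0], "gripper": 0.4},
  {"dp": [-0.54, -0.22, 0.28], "dr": [0, 0, 0], "gripper": 0.4},
  {"dp": [-0.54, -0.22, 0.28], "dr": [0, 0, 0], "gripper": 0.4},
  {"dp": [-0.54, -0.22, 0.28], "dr": [0, 0, 0], "gripper": 0.4},
  {"dp": [-0.54, -0.22, 0.28], "dr": [0, 0, 0], "gripper": 0.4},
])

```text
time_s: 48.1
tool_pos: [640.2, -93.1, 185.9]
eef_rot: [0.001, 0.382, 0.924, 0.001]
wrist_force: [0.2, 0.5, -0.6]
width: 0.702
```

```bash
python3 sl.py; python3 d.py 639.6 -93.8 120.5
```

```text
amber n 1124 z 140.1 mean [640.1 -93.2 139.9] circ 640.1 -93.2 r 14.2
green few 0
white few 0
48.15 [640.1 -93.5 185.8] yang 45.0 zt [ 0.002  0.001 -1.   ] F [ 0.6 -0.   0.2] w 65.3 q [-0.    0.66  0.2   1.5  -0.15  1.    1.02]
dp [ 0.002 -0.007  0.653]
```

>>> move_arm([
  {"dp": [0, 0, 0.3], "dr": [0, 0, 0], "gripper": 0.4},
  {"dp": [0, 0, 0.64], "dr": [0, 0, 0], "gripper": 0.4},
  {"dp": [0, 0, 0.64], "dr": [0, 0, 0], "gripper": 0.4},
  {"dp": [0, 0, 0.64], "dr": [0, 0, 0], "gripper": 0.4},
  {"dp": [0, 0, 0.64], "dr": [0, 0, 0], "gripper": 0.4},
])

```text
time_s: 48.78
tool_pos: [641.0, -95.1, 122.6]
eef_rot: [0.002, 0.383, 0.924, 0.0]
wrist_force: [0.6, 1.2, -0.7]
width: 0.698
```

>>> move_arm([
  {"dp": [0, 0, 0], "dr": [0, 0, 0], "gripper": -1},
  {"dp": [0, 0, 0], "dr": [0, 0, 0], "gripper": -1},
  {"dp": [0, 0, 0], "dr": [0, 0, 0], "gripper": -1},
  {"dp": [0, 0, 0], "dr": [0, 0, 0], "gripper": -1},
  {"dp": [0, 0, 0], "dr": [0, 0, 0], "gripper": -1},
], force=25)

```text
time_s: 49.4
tool_pos: [639.7, -94.9, 120.6]
eef_rot: [-0.0, 0.383, 0.924, -0.0]
wrist_force: [-0.1, 0.2, 0.0]
width: 0.297
```

```bash
python3 d.py 640 -93.4 120.5
```

```text
49.4 [639.7 -94.9 120.6] yang 44.9 zt [-0. -0. -1.] F [-0.1  0.2  0. ] w 27.6 q [ 0.01  0.73  0.19  1.56 -0.16  0.87  1.04]
dp [0.009 0.013 0.001]
```

>>> move_arm([
  {"dp": [0, 0, -0.2], "dr": [0, 0, 0], "gripper": -1},
  {"dp": [0, 0, -0.5], "dr": [0, 0, 0], "gripper": -1},
  {"dp": [0, 0, -0.9], "dr": [0, 0, 0], "gripper": -1},
  {"dp": [0, 0, -0.9], "dr": [0, 0, 0], "gripper": -1},
])

```text
time_s: 49.9
tool_pos: [641.7, -95.6, 213.9]
eef_rot: [0.004, 0.383, 0.924, 0.001]
wrist_force: [-0.0, -0.7, -2.1]
width: 0.295
```

```bash
python3 d.py 584 137.5 205
```

```text
49.9 [641.7 -95.6 213.9] yang 44.9 zt [ 0.007 -0.001 -1.   ] F [-0.  -0.7 -2.1] w 27.4 q [-0.01  0.63  0.21  1.46 -0.14  1.05  1.02]
dp [2.059 1.237 0.082]
```

>>> move_arm([
  {"dp": [0.3, 0.2, 0], "dr": [0, 0, 0], "gripper": -1},
  {"dp": [0.65, 0.4, 0], "dr": [0, 0, 0], "gripper": -1},
  {"dp": [1, 0.6, 0], "dr": [0, 0, 0], "gripper": -1},
])

```text
time_s: 50.28
tool_pos: [610.1, 19.4, 208.6]
eef_rot: [-0.002, 0.383, 0.924, -0.001]
wrist_force: [0.3, 0.2, -1.5]
width: 0.298
```

>>> move_arm([
  {"dp": [0.35, 0.2, 0], "dr": [0, 0, 0], "gripper": -1},
  {"dp": [0.7, 0.4, 0], "dr": [0, 0, 0], "gripper": -1},
  {"dp": [0.9, 0.53, 0], "dr": [0, 0, 0], "gripper": -1},
  {"dp": [0.95, 0.57, 0], "dr": [0, 0, 0], "gripper": -1},
  {"dp": [0.95, 0.57, 0], "dr": [0, 0, 0], "gripper": -1},
])

```text
time_s: 50.9
tool_pos: [584.6, 124.9, 209.7]
eef_rot: [-0.0, 0.383, 0.924, -0.001]
wrist_force: [-0.3, -0.4, -1.0]
width: 0.293
```

```bash
python3 d.py 584.6 137 150
```

```text
50.9 [584.6 124.9 209.7] yang 44.9 zt [-0.001 -0.001 -1.   ] F [-0.3 -0.4 -1. ] w 27.3 q [-0.38  0.56  0.21  1.62 -0.13  0.98  0.66]
dp [0.085 0.087 0.597]
```

>>> move_arm([
  {"dp": [0.08, 0.08, 0], "dr": [0, 0, 0], "gripper": -1},
  {"dp": [0.08, 0.08, 0.3], "dr": [0, 0, 0], "gripper": -1},
  {"dp": [0.08, 0.08, 0.6], "dr": [0, 0, 0], "gripper": -1},
  {"dp": [0.08, 0.08, 0.6], "dr": [0, 0, 0], "gripper": -1},
  {"dp": [0.08, 0.08, 0.6], "dr": [0, 0, 0], "gripper": -1},
])

```text
time_s: 51.52
tool_pos: [585.9, 136.8, 151.7]
eef_rot: [0.001, 0.384, 0.923, 0.0]
wrist_force: [-0.9, -0.3, -1.0]
width: 0.299
```

```bash
python3 - <<'E'
from h import *
f=grab("wrist"); cv2.imwrite("pics/w22.png",f["frame"][:,:,::-1])
E
python3 d.py 584.6 137 124
```

```text
51.58 [586.1 136.9 152.1] yang 44.9 zt [ 0.003  0.001 -1.   ] F [ 0.3 -0.1 -1.9] w 27.9 q [-0.39  0.63  0.2   1.67 -0.15  0.85  0.66]
dp [ 0.012 -0.011  0.281]
```

View pics/w22.png

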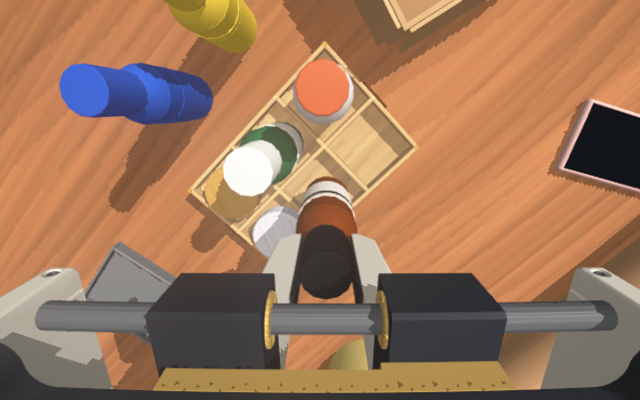

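Amber is over the back-middle cell, with white and green back in theirs. Lowering.

>>> move_arm([
  {"dp": [0.01, -0.01, 0.1], "dr": [0, 0, 0], "gripper": -1},
  {"dp": [0.01, -0.01, 0.17], "dr": [0, 0, 0], "gripper": -1},
  {"dp": [0.01, -0.01, 0.22], "dr": [0, 0, 0], "gripper": -1},
  {"dp": [0.01, -0.01, 0.26], "dr": [0, 0, 0], "gripper": -1},
  {"dp": [0.01, -0.01, 0.26], "dr": [0, 0, 0], "gripper": -1},
])

```text
time_s: 52.2
tool_pos: [583.3, 137.0, 124.2]
eef_rot: [-0.0, 0.383, 0.924, -0.0]
wrist_force: [0.7, -0.7, -1.9]
width: 0.299
```

>>> move_arm([
  {"dp": [0, 0, 0.01], "dr": [0, 0, 0], "gripper": -1},
  {"dp": [0, 0, 0.02], "dr": [0, 0, 0], "gripper": -1},
  {"dp": [0, 0, 0.025], "dr": [0, 0, 0], "gripper": -1},
  {"dp": [0, 0, 0.025], "dr": [0, 0, 0], "gripper": -1},
])

```text
time_s: 52.7
tool_pos: [583.6, 137.1, 122.6]
eef_rot: [0.0, 0.383, 0.924, 0.0]
wrist_force: [-0.0, 0.6, 0.5]
width: 0.298
```

>>> move_arm([
  {"dp": [0, 0, 0.01], "dr": [0, 0, 0], "gripper": -1},
  {"dp": [0, 0, 0.01], "dr": [0, 0, 0], "gripper": -1},
])

```text
time_s: 52.95
tool_pos: [583.8, 137.1, 122.5]
eef_rot: [0.0, 0.383, 0.924, 0.0]
wrist_force: [-1.5, -0.4, 6.2]
width: 0.295
```

>>> move_arm([
  {"dp": [0, 0, 0], "dr": [0, 0, 0], "gripper": -0.2},
  {"dp": [0, 0, 0], "dr": [0, 0, 0], "gripper": 0.1},
  {"dp": [0, 0, 0], "dr": [0, 0, 0], "gripper": 0.4},
  {"dp": [0, 0, -0.3], "dr": [0, 0, 0], "gripper": 0.4},
  {"dp": [0, 0, -0.9], "dr": [0, 0, 0], "gripper": 0.4},
])

```text
time_s: 53.58
tool_pos: [581.6, 136.9, 209.4]
eef_rot: [-0.003, 0.383, 0.924, -0.002]
wrist_force: [1.7, 0.6, -0.3]
width: 0.698
```

>>> move_arm([
  {"dp": [-0.2, 0, -0.3], "dr": [0, 0, 0], "gripper": 0.4},
  {"dp": [-0.5, 0, -0.3], "dr": [0, 0, 0], "gripper": 0.4},
  {"dp": [-0.5, 0, -0.3], "dr": [0, 0, 0], "gripper": 0.4},
  {"dp": [-0.5, 0, -0.3], "dr": [0, 0, 0], "gripper": 0.4},
  {"dp": [-0.5, 0, -0.3], "dr": [0, 0, 0], "gripper": 0.4},
])

```text
time_s: 54.2
tool_pos: [617.8, 103.2, 240.5]
eef_rot: [-0.001, 0.382, 0.924, -0.0]
wrist_force: [-0.2, 0.5, -0.1]
width: 0.702
```

```bash
python3 look.py; python3 d.py; python3 - <<'E'
from h import *
f=grab("wrist"); cv2.imwrite("pics/w23.png",f["frame"][:,:,::-1])
f=grab("side"); cv2.imwrite("pics/s23.png",f["frame"][:,:,::-1])
from caps import caps
f=grab("top"); caps(f,dict(tin=(494,-350)),45,60,32)
E
```

```text
[617.8 103.2 240.5]
white n 1138 z 142.1 mean [522.3 199.7 141.9] circ 522.5 199.4 r 13.9
green n 1017 z 142.1 mean [524.  140.6 141.9] circ 524.1 140.6 r 14.0
amber n 865 z 142.1 mean [584.2 138.1 141.9] circ 584.3 138.2 r 13.9
[617.9 103.  240.7]
white n 1134 z 142.1 mean [522.4 199.7 142. ] circ 522.2 199.4 r 14.1
green n 1022 z 142.1 mean [524.  140.7 141.9] circ 524.0 140.6 r 14.1
amber n 849 z 142.1 mean [584.3 138.2 141.9] circ 584.3 138.0 r 13.8
tin few 0
sil n 1332 z 26.3 mean [583.5  74.3  26.1] circ 584.2 74.6 r 26.2
brass n 1501 z 26.5 mean [522.   75.4  26.3] circ 522.6 75.0 r 26.5
54.3 [618.1 102.8 240.8] yang 45.0 zt [-0.001  0.    -1.   ] F [ 0.6 -0.6 -0.7] w 65.1 q [-0.33  0.58  0.22  1.49 -0.13  1.09  0.7 ]
tin n 418 z 53.9 mean [ 493.2 -350.3   53.6] circ 492.9 -349.9 r 27.3
```

View pics/w23.png

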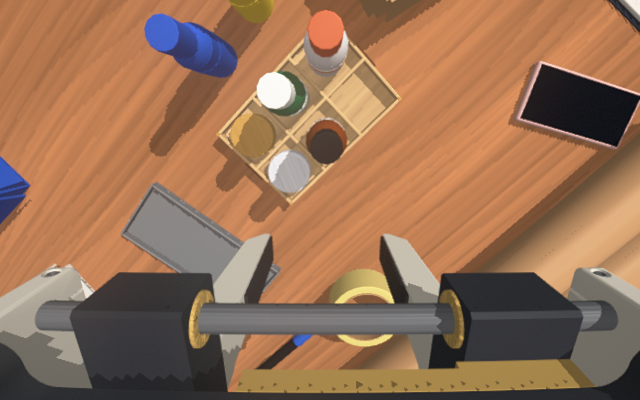

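View pics/s23.png

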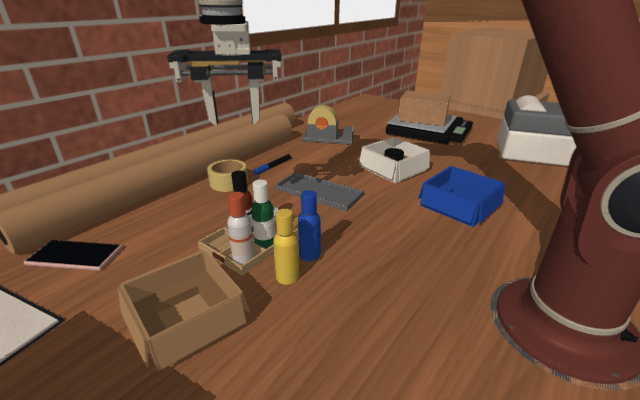

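All bottles are back in their own cells, within about 3 mm of the start, with tops at 142 mm and upright. The tin is down in the carton, the flat tins are unmoved, and the gripper is clear. Handing in.

```bash
python3 -c "
from bench import env
print(env.hand_in()); print(env.state()['time_s'])"
```

```text
the job is handed in; nothing more can be done
None
the job is handed in; nothing more can be done
```

The order is packed and handed in at about 54 s, but `hand_in` gives no verdict, so I don't know how it was judged. I stood amber, green and white on the side tray, set the candle tin in the white carton's well, then returned white, green and amber to their own cells.

**Last checks before handing in:**
- **Bottles:** all upright with caps at 142 mm, as at the start. By the wrist camera, white is about 2 mm, green about 3 mm and amber about 1 mm from where they began.
- **Candle tin:** its top is at about 54 mm, so it is down on the carton's bottom. It sits about 2 mm from the well's centre.
- **Flat tins:** within about 2 mm of their start, which is within measurement error.
- **Gripper:** open and clear of everything.

**Disagreements:** the top and side cameras differed from the wrist camera by 2 to 4 mm. One early wrist estimate of the side tray's corners was about 6 mm off the top camera's. I went by the wrist camera and settled the tray's position with a second wrist view. No check failed.

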